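# Lid the brush box and fold its four clips down

## Robot

A 6-joint arm with a two-finger parallel gripper is mounted at the origin on the work surface. World frame = base frame: x ahead of the robot, y to its left, z up, the work surface at z = 0. Lengths are in m, angles in rad, forces in N, time in s.
With the tool pointing down it reaches from about 0.375 to 0.9 m from the base axis. Payload 3.1 kg.
Tool frame: the origin (TCP) lies midway between the tips of the shut fingers; the grasp point (between the pads) lies 19 mm behind it (manip.grasp_offset is the distance from the TCP to the grasp point, in m); z points along the fingers, y is the line along which they close (so a half turn about z gives the same grasp; the last joint's range is limited). The gripper opens to 85 mm and grips with 20 to 120 N. Pads are 22 mm wide; open, the fingers measure 114 mm over their backs; the gripper's body (76 mm by 85 mm) begins 54 mm behind the grasp point. The pads swing forward as they close: fully open they stand 13 mm farther back than shut.
Start: joints at [-0.178, 0.527, 1.433, -0, 1.181, -0.178], TCP at [0.625, 0, 0.231] pointing down, gripper open.
Joint ranges: [-3.08, 3.08], [-0.75, 2.2], [0.22, 2.44], [-1.43, 4.57], [0, 2.65], [-2.85, 2.85]. Speed limits (rad/s): [2.79, 2.79, 3.14, 3.14, 3.14, 3.14].

## Interface

Orientations are given as a unit quaternion [x, y, z, w].
In Python, from station import sensors, cams, order, manip gives the robot as it stands.
- The arm moves only by the tool move_arm, never from a script. Its argument "targets" is a list of rows, each an object of numbers: "dx", "dy", "dz": the shift along the world's x, y, z normalised to -1 to 1, where 1 is 25 mm; "rx", "ry", "rz": the turn, a rotation vector about the world's x, y, z normalised to -1 to 1, where 1 is 30 degrees. A call has exactly 10 rows; each row shifts and turns the commanded pose from where the row before left it; what a row does not reach is not made up. A row lasts 1/8 s, in which the tool goes at most 62.5 mm and 10.7 degrees, less where a joint would pass 70% of its speed; a pose out of reach is approached as far as the arm can. A call with a number of a shift or a turn outside -1 to 1 is refused whole. A call with a gripper value outside its range is refused whole. "claw" is the opening in per cent of the stroke, from 0 (shut) to 100 (fully open), set as the call begins (left out, the last holds). The fingers move at their own pace and stop on an object; "newtons" is the grip in N (left out, the last holds). Time passes only in rows, so rows that do not move let the fingers close, or fill a call up. It gives the time, the measured TCP pose, the force, the opening and the grip force at its end, in the units of the state.
- sensors.sense(): the state, without advancing time (a new reading comes with each control period).
- cams.snapshot(name): name is "scene" or "side" or "wrist"; returns the picture (480x640x3 uint8, red, green, blue); there is no depth.
- cams.camera_model(name): a dict with "fx", "fy", "cx", "cy" (pixels), "extrinsics" (4x4, takes a point from world to camera coordinates). Camera axes: x right, y down, z forward; pixel columns grow to the right and rows downward; lengths in m; the calibration is good to about 2 mm. A picture is of the moment at which its call begins: read the wrist's pose just before it. camera_model takes no time and is no camera call; for the wrist camera it gives the pose at the moment of the call.
- order.sign_off(): hands the job in; it is judged then, once.
The state is a dict: "t": time; "q": joint angles; "qd": joint speeds; "tau": joint torques, N m; "tcp_pos": TCP position; "tool_rot": TCP orientation; "force": force on the tool from outside, world axes, zero at the start; "ft_torque": the same for the moment, N m; "finger_gap": opening from 0.0 (shut) to 1.0 (fully open); "gripper_force": force on a finger pad.
Only numpy, scipy, OpenCV 4.12 (cv2) and the standard library are available. Lean on these libraries where they do the work, as an engineer would, in place of code of your own. Each camera call takes 0.05 s, during which the arm holds its last target. There are 200 camera calls.

## Task

Put the lid on the open brush box that sits in the sloping bench stand: lower it squarely into the mouth, without dropping it, until it lies flat on the rim. Then fold its four clip flaps fully down over the rim and leave the box shut without disturbing the other things on the bench.

Things in the scene. Friction and masses are not known exactly. Their poses are not given: they have to be found in the camera images.
- lid: Loose white clip lid, plate 129 (its x) x 184 (its y) x 5 mm, 0.21 to 0.36 kg with its clips. Origin: centre of the plate's underside, z up. A skirt 103 x 158 mm outside reaches 12.5 mm below the origin, its lower edge rounded (2.5 mm). Starts lying on the bench on its skirt, clips raised. Symmetrical: may be put on either way round.
- lid_handle (a point): Centre of the lid's fixed carrying handle: a straight grey bar 90 mm long along the lid's y, 14 mm wide (lid x), 12 mm high, 30 mm above the lid's origin, so its top is 36 mm above the origin and 19 mm are free between the bar and the plate; its two legs stand at y = -39 and +39 mm.
- box: Open white plastic box, 115 (its x) x 170 (its y) x 70 mm outside, walls 4 mm, fixed in the stand. Origin: centre of its underside; its z is tilted 25 degrees from vertical towards its low side, -x; the stand faces along the bench (more or less to the robot's right). The things in it are no higher than 30 mm above its underside. The rim flange sticks out 5 mm all round.
- box_rim (a point): Centre of the box's mouth, in the plane of the rim, 70 mm from the box's origin along its z; axes as the box. Mouth 107 (x) x 162 (y) mm inside. With the lid seated the lid's origin lies here, z along this z, with about 2 mm of play each way.
- box_rib (a point): Middle of the rib on the box's -x wall; each wall has one, sticking out 5 mm, 14 to 18 mm below the rim. A closed clip's hook (7 mm deep on the flap's inner face, 22.5 to 26.5 mm from the hinge line) lies under it. If the lid is not down on the rim the hook strikes the rib and the clip cannot close.
- clip_near (a joint): Hinge of the clip flap on the lid's -x side, rad: 0 = folded right down, parallel to the box wall; 1.57 = straight out, level with the lid; more = raised; stop at 2.5. Stiff (about 0.03 N m): stays where it is left. Hinge line parallel to the lid's y, at x = -67 mm, 2 mm above the lid's origin. Flap 100 mm wide, 3.5 mm thick (centred on the hinge line), 33 mm from hinge line to free edge
- clip_far (a joint): Hinge of the clip flap on the lid's +x side, rad: 0 = folded right down, parallel to the box wall; 1.57 = straight out, level with the lid; more = raised; stop at 2.5. Stiff (about 0.03 N m): stays where it is left. Hinge line parallel to the lid's y, at x = +67 mm, 2 mm above the lid's origin. Flap 100 mm wide, 3.5 mm thick (centred on the hinge line), 33 mm from hinge line to free edge
- clip_left (a joint): Hinge of the clip flap on the lid's +y side, rad: 0 = folded right down, parallel to the box wall; 1.57 = straight out, level with the lid; more = raised; stop at 2.5. Stiff (about 0.03 N m): stays where it is left. Hinge line parallel to the lid's x, at y = +94.5 mm, 2 mm above the lid's origin. Flap 64 mm wide, 3.5 mm thick (centred on the hinge line), 33 mm from hinge line to free edge
- clip_right (a joint): Hinge of the clip flap on the lid's -y side, rad: 0 = folded right down, parallel to the box wall; 1.57 = straight out, level with the lid; more = raised; stop at 2.5. Stiff (about 0.03 N m): stays where it is left. Hinge line parallel to the lid's x, at y = -94.5 mm, 2 mm above the lid's origin. Flap 64 mm wide, 3.5 mm thick (centred on the hinge line), 33 mm from hinge line to free edge
- stand: Fixed steel bench stand that holds the box, about 170 x 186 mm on the bench, its shelf sloping 25 degrees up away from its front (-x). Origin: on the bench under its middle; stays put.
- solvent_bottle: Bystander, to be left alone: white plastic bottle, 56 mm across, 165 mm tall; origin at the centre of its underside.
- salt_jar: Bystander, to be left alone: brown glass jar with steel cap, 68 mm across, 85 mm tall; origin at the centre of its underside.
- spot_brush: Bystander, to be left alone: wooden spotting brush lying flat, about 165 mm long, 30 mm wide, 24 mm high; origin at the centre of its underside.
- clothes_brush: Bystander, to be left alone: wooden clothes brush, bristles down, 150 x 52 x 48 mm; origin at the centre of its underside.
- spray_bottle: Bystander, to be left alone: white trigger spray bottle, 75 x 55 mm, about 205 mm tall; origin at the centre of its underside.
- measure_cup: Bystander, to be left alone: open steel cup, 76 mm across, 75 mm tall; origin at the centre of its underside.
- lint_roller: Bystander, to be left alone: lint roller lying down, about 220 mm long, 48 mm high; origin at the centre of its underside.
There are look-alikes about, which are no part of the job. What is shaped like the lid but pink is not meant.

How it is judged:
By the outcome, as a careful person would: the job done as asked, in the order asked, and still so for the second after the job is handed in, with the robot touching nothing.
It also fails if it takes over 64 s, if anything falls off the work surface, if the arm or the gripper's body presses on something with over 40 N, if the wrist force passes 120 N, or if a joint passes its speed limit or range.

## Working session

There is one attempt and no reset: what is moved stays moved. The work goes in short steps, Python scripts to look and compute and a tool call to move; the robot and the scene stay as the last step left them, time stands still between calls to the robot, and variables do not carry over. Pictures are saved under pics/ and viewed, at most 10 in all, crops included, and the job is handed in when it is done.

Besides the shell and the picture viewer there is one more tool, called after "Emit:" in YAML: its name, and indented under it one key for each argument. move_arm: Moves the arm, as the interface text tells. Scaled input: -1 to 1 covers 25 mm each way for a shift and 30 degrees each way for a turn. Its arguments: {"type":"object","properties":{"targets":{"type":"array"},"claw":{"type":"number"},"newtons":{"type":"number"}},"required":["targets"]}

```bash
ls; mkdir -p pics; python3 - <<'E'
from station import sensors,cams,manip
import cv2,numpy as np
s=sensors.sense();print(s['t'],s['tcp_pos'],s['tool_rot'],manip.grasp_offset)
for n in ['scene','side']:
    im=cams.snapshot(n);cv2.imwrite(f'pics/{n}0.png',im[:,:,::-1]);m=cams.camera_model(n)
    print(n,m['fx'],m['fy'],m['cx'],m['cy']);print(np.round(m['extrinsics'],4))
E
```

```text
pics
0.0 [6.24293752e-01 1.44003845e-04 2.30334947e-01] [ 7.07098850e-01  7.07113915e-01 -6.04008357e-04 -8.73624284e-04] 0.0187
scene 527.1621704803741 527.1621704803741 321.08618192526643 241.00757081258524
[[-0.3906  0.9205  0.0122  0.2003]
 [ 0.7439  0.3234 -0.5849 -0.3407]
 [-0.5423 -0.2194 -0.811   1.6915]
 [ 0.      0.      0.      1.    ]]
side 477.56508800190966 477.56508800190966 321.6862663056835 237.89646878299104
[[ 0.8494 -0.5276 -0.0113 -0.4437]
 [-0.3922 -0.6169 -0.6824  0.2646]
 [ 0.353   0.5841 -0.7309  1.123 ]
 [ 0.      0.      0.      1.    ]]
```

View pics/scene0.png

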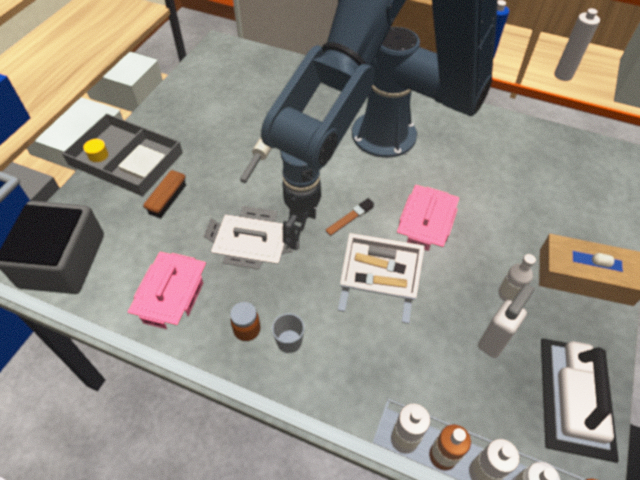

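View pics/side0.png

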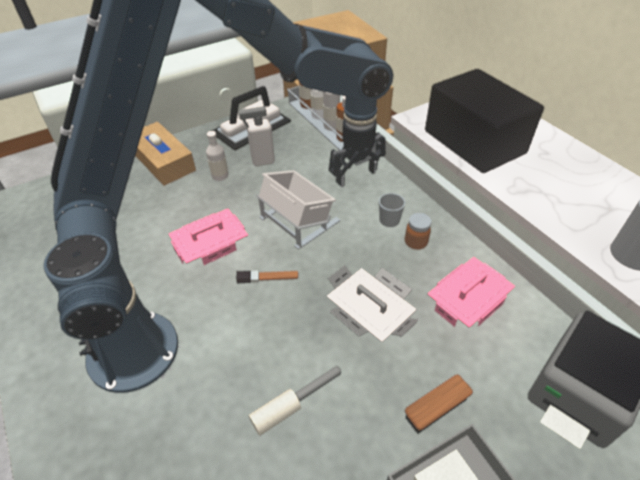

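The scene view shows the white lid at about (248,240) and the box in its stand at (383,265). In the side view the lid is at (372,302) and the box at (297,200). The pink lids are decoys. Next I'll zoom in for the corners.

```bash
cat > h.py <<'E'
import cv2,numpy as np
from station import sensors,cams
M={n:cams.camera_model(n) for n in('scene','side')}
def ray(m,uv):
    E=np.array(m['extrinsics']);R=E[:3,:3];c=-R.T@E[:3,3]
    d=R.T@np.array([(uv[0]-m['cx'])/m['fx'],(uv[1]-m['cy'])/m['fy'],1]);return c,d/np.linalg.norm(d)
def onz(m,uv,z):
    c,d=ray(m,uv);return c+d*(z-c[2])/d[2]
def tri(rays):
    A=sum(np.eye(3)-np.outer(d,d) for c,d in rays);b=sum((np.eye(3)-np.outer(d,d))@c for c,d in rays)
    p=np.linalg.solve(A,b);return p,max(np.linalg.norm((np.eye(3)-np.outer(d,d))@(p-c)) for c,d in rays)
E
python3 - <<'E'
from h import *
for n,x,y in(('scene',248,240),('side',372,302)):
    im=cv2.imread(f'pics/{n}0.png');h=cv2.cvtColor(im,cv2.COLOR_BGR2HSV)
    k=cv2.inRange(h,(0,0,190),(180,40,255));nn,l,st,ce=cv2.connectedComponentsWithStats(k)
    w=l[y-45:y+45,x-50:x+50];i=np.bincount(w[w>0]).argmax();c=cv2.findContours((l==i).astype(np.uint8),0,2)[0][0]
    print(n,st[i]);hull=cv2.convexHull(c);q=cv2.approxPolyDP(hull,6,True)[:,0]
    for p in q: print(p,np.round(onz(M[n],p,.0175),4))
a=cv2.imread('pics/scene0.png')[220:330,325:440];b=cv2.imread('pics/side0.png')[160:250,245:350]
f=lambda i,s:cv2.resize(i,s,interpolation=cv2.INTER_CUBIC)
cv2.imwrite('pics/z1.png',np.hstack([f(a,(400,383)),np.vstack([f(b,(400,343)),np.zeros((40,400,3),np.uint8)])]))
E
```

```text
scene [ 211  215   73   48 2365]
[224 215] [ 0.5039 -0.298   0.0175]
[281 223] [ 0.466  -0.1404  0.0175]
[279 260] [ 0.5789 -0.0922  0.0175]
[212 252] [ 0.6265 -0.2658  0.0175]
side [ 327  268   89   73 2990]
[360 268] [ 0.585  -0.0916  0.0175]
[415 308] [ 0.6262 -0.2682  0.0175]
[383 340] [ 0.5057 -0.2983  0.0175]
[327 296] [ 0.4626 -0.1218  0.0175]
```

View pics/z1.png

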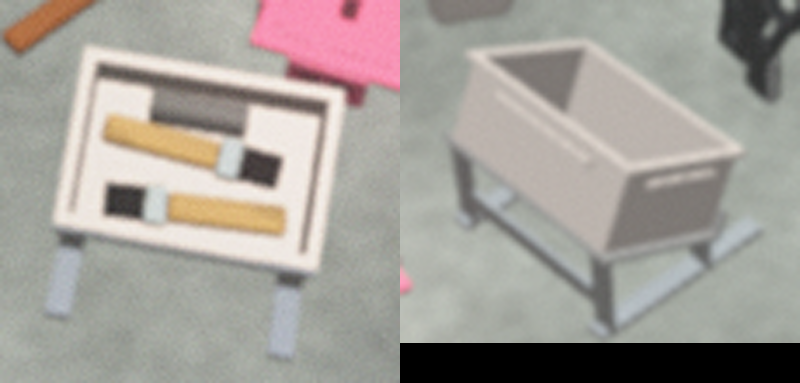

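The crop shows all four rim corners in both views, so I can triangulate them.

```bash
python3 - <<'E'
from h import *
s=115/400;t=105/400
sc=[(85,45),(345,92),(318,270),(53,228)];si=[(227,170),(68,52),(188,40),(343,152)]
P=[]
for a,b in zip(sc,si):
    p,e=tri([ray(M['scene'],(325+a[0]*s,220+a[1]*s)),ray(M['side'],(245+b[0]*t,160+b[1]*t))]);P.append(p);print(p.round(4),round(e,4))
P=np.array(P);print(np.linalg.norm(np.roll(P,-1,0)-P,axis=1).round(4))
c=P.mean(0);u,S,v=np.linalg.svd(P-c);n=v[2]*np.sign(v[2][2]);print(c,n,np.degrees(np.arccos(n[2])),'heading',np.degrees(np.arctan2(n[1],n[0])))
L=np.array([[.505,-.298],[.464,-.131],[.582,-.092],[.6263,-.267]]);print(L.mean(0))
E
```

```text
[0.5177 0.0741 0.1499] 0.0003
[0.4841 0.2503 0.1474] 0.0022
[0.5942 0.2727 0.0955] 0.0027
[0.6296 0.0985 0.092 ] 0.0008
[0.1794 0.1237 0.1777 0.1283]
[0.55641002 0.17389089 0.12121993] [0.42805335 0.081746   0.90004884] 25.835511757513753 heading 10.811681976124197
[ 0.544325 -0.197   ]
```

Rim corners triangulate well: about 124x178 mm, with a 25.8° tilt and the low side towards world heading +10.8°. The lid is at about (0.544,-0.196), yaw about 14°. I'll move above it for a close look.

Emit:
move_arm:
  targets:
    - {"dx": -0.32, "dy": -0.78, "dz": -0.1, "rz": 0.048}
    - {"dx": -0.32, "dy": -0.78, "dz": -0.1, "rz": 0.048}
    - {"dx": -0.32, "dy": -0.78, "dz": -0.1, "rz": 0.048}
    - {"dx": -0.32, "dy": -0.78, "dz": -0.1, "rz": 0.048}
    - {"dx": -0.32, "dy": -0.78, "dz": -0.1, "rz": 0.048}
    - {"dx": -0.32, "dy": -0.78, "dz": -0.1, "rz": 0.048}
    - {"dx": -0.32, "dy": -0.78, "dz": -0.1, "rz": 0.048}
    - {"dx": -0.32, "dy": -0.78, "dz": -0.1, "rz": 0.048}
    - {"dx": -0.32, "dy": -0.78, "dz": -0.1, "rz": 0.048}
    - {"dx": -0.32, "dy": -0.78, "dz": -0.1, "rz": 0.048}
  claw: 60

```text
schema error: expected keys dx, dy, dz, rx, ry, rz
```

```bash
python3 - <<'E'
from h import *
m=cams.camera_model('wrist');im=cams.snapshot('wrist');cv2.imwrite('pics/w1.png',im[:,:,::-1])
import json;m['extrinsics']=np.array(m['extrinsics']).tolist();json.dump(m,open('w1.json','w'))
print(m);s=sensors.sense();print(s['t'],s['tcp_pos'],s['tool_rot'],s['q'])
for n in('scene',):
    cv2.imwrite('pics/s1.png',cams.snapshot(n)[:,:,::-1])
E
```

```text
{'fx': 343.7642564882325, 'fy': 343.7642564882325, 'cx': 320.450569084765, 'cy': 242.05597351992822, 'extrinsics': [[0.9999996889404523, -0.00012344575869099194, -0.0007790251248412233, -0.6248945137717775], [8.145159086248942e-05, -0.9662337893548949, 0.25766695107157395, -0.03325222953547765], [-0.0007845282906426332, -0.25766693437464416, -0.966233478743795, 0.37818674244785494], [0.0, 0.0, 0.0, 1.0]]}
0.15 [6.24458269e-01 1.29559801e-04 2.30542835e-01] [ 7.07110587e-01  7.07102472e-01 -4.69128870e-04 -7.00911270e-04] [-1.78510121e-01  5.28282218e-01  1.43359981e+00  3.11074044e-05
  1.18139723e+00 -1.78510479e-01]
```

View pics/w1.png

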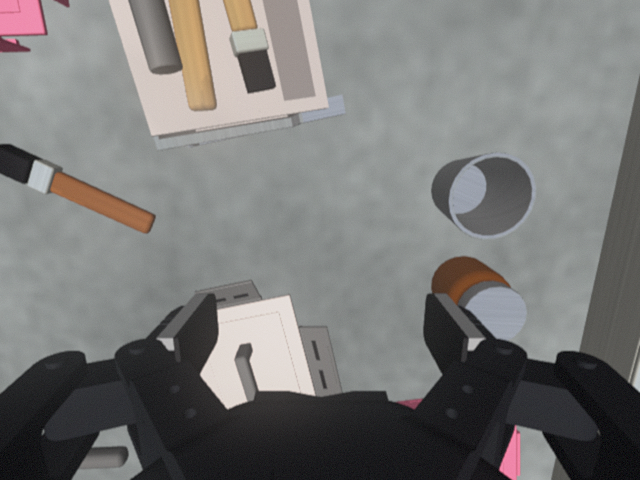

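The move was refused because every key is required. The wrist view has the gripper along the bottom, the lid's far end at (255,310), the handle end at (245,350) and the box at upper left. I'll resend the move in full.

Emit:
move_arm:
  targets:
    - {"dx": -0.32, "dy": -0.8, "dz": -0.1, "rx": 0, "ry": 0, "rz": 0.048}
    - {"dx": -0.32, "dy": -0.8, "dz": -0.1, "rx": 0, "ry": 0, "rz": 0.048}
    - {"dx": -0.32, "dy": -0.8, "dz": -0.1, "rx": 0, "ry": 0, "rz": 0.048}
    - {"dx": -0.32, "dy": -0.8, "dz": -0.1, "rx": 0, "ry": 0, "rz": 0.048}
    - {"dx": -0.32, "dy": -0.8, "dz": -0.1, "rx": 0, "ry": 0, "rz": 0.048}
    - {"dx": -0.32, "dy": -0.8, "dz": -0.1, "rx": 0, "ry": 0, "rz": 0.048}
    - {"dx": -0.32, "dy": -0.8, "dz": -0.1, "rx": 0, "ry": 0, "rz": 0.048}
    - {"dx": -0.32, "dy": -0.8, "dz": -0.1, "rx": 0, "ry": 0, "rz": 0.048}
    - {"dx": -0.32, "dy": -0.8, "dz": -0.1, "rx": 0, "ry": 0, "rz": 0.048}
    - {"dx": -0.32, "dy": -0.7, "dz": -0.1, "rx": 0, "ry": 0, "rz": 0.048}
  claw: 60

```text
t: 1.45
tcp_pos: [0.5446, -0.1981, 0.2061]
tool_rot: [0.613, 0.79, -0.0, -0.0]
force: [-0.3, 0.1, 0.2]
finger_gap: 0.604
gripper_force: 0.0
```

```bash
python3 - <<'E'
from h import *
import json
m=cams.camera_model('wrist');im=cams.snapshot('wrist');cv2.imwrite('pics/w2.png',im[:,:,::-1])
m['extrinsics']=np.array(m['extrinsics']).tolist();json.dump(m,open('w2.json','w'))
s=sensors.sense();print(s['t'],s['tcp_pos'],s['tool_rot'],s['q'])
cv2.imwrite('pics/s2.png',cams.snapshot('scene')[:,:,::-1])
E
```

```text
1.5 [ 0.54364663 -0.20013077  0.20571339] [ 6.12963022e-01  7.90110986e-01 -9.49415563e-04 -2.48413358e-04] [-0.54457504  0.4972785   1.57576169 -0.00208601  1.06926523 -0.7947565 ]
```

View pics/w2.png

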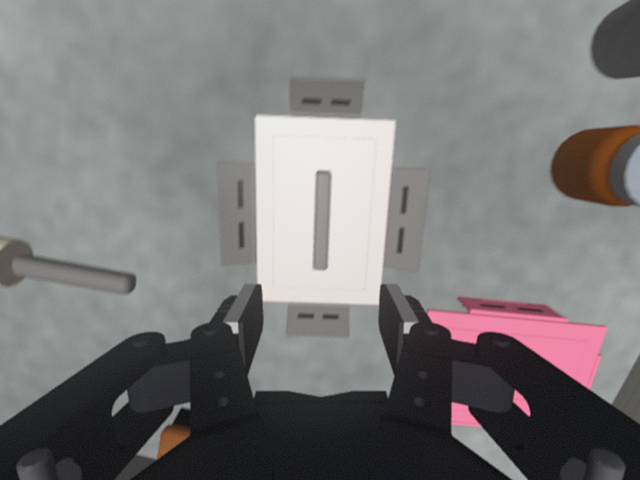

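The whole lid is visible: plate corners at about (256,115), (395,121), (379,304) and (258,302), and the handle from (323,172) to (320,268).

```bash
python3 - <<'E'
from h import *
import json
m=json.load(open('w2.json'));im=cv2.imread('pics/w2.png');h=cv2.cvtColor(im,cv2.COLOR_BGR2HSV)
k=cv2.inRange(h,(0,0,200),(180,40,255));n,l,st,ce=cv2.connectedComponentsWithStats(k);i=l[200,290]
c=cv2.findContours((l==i).astype(np.uint8),0,2)[0];c=max(c,key=cv2.contourArea)
q=cv2.approxPolyDP(cv2.convexHull(c),8,True)[:,0];P=np.array([onz(m,p,.0175) for p in q])
print(q.tolist());print(P.round(4));print(np.linalg.norm(np.roll(P,-1,0)-P,axis=1),P.mean(0))
d=np.roll(P,-1,0)-P;print(np.degrees(np.arctan2(d[:,1],d[:,0])))
g=((l!=i)&(cv2.fillConvexPoly(np.zeros_like(k),q,1)>0)&(h[:,:,2]<150)).astype(np.uint8)
g[:, :290]=0;g[:,350:]=0;g[290:]=0
ys,xs=np.nonzero(g);r=cv2.minAreaRect(np.c_[xs,ys].astype(np.float32));print(r)
b=cv2.boxPoints(r);B=np.array([onz(m,p,.0485) for p in b]);print(B.round(4),B.mean(0))
c0,_=ray(m,(0,0));print('cam',c0)
for z in(.0485,):
    a=np.array([onz(m,(323,170),z),onz(m,(320,270),z)]);dd=a[0]-a[1];print(a,a.mean(0),np.degrees(np.arctan2(dd[1],dd[0])))
E
```

```text
[[256, 116], [394, 121], [377, 304], [263, 300]]
[[ 0.465  -0.1205  0.0175]
 [ 0.5879 -0.0933  0.0175]
 [ 0.6256 -0.2712  0.0175]
 [ 0.5088 -0.2965  0.0175]]
[0.12581323 0.1818186  0.11948081 0.18134264] [ 0.54680285 -0.19539009  0.0175    ]
[  12.47262084  -78.033489   -167.78177804  103.96647859]
((321.5223388671875, 219.94090270996094), (13.269390106201172, 96.3229751586914), 2.2906100749969482)
[[ 0.5487 -0.2384  0.0485]
 [ 0.5306 -0.1529  0.0485]
 [ 0.5417 -0.1505  0.0485]
 [ 0.5607 -0.2358  0.0485]] [ 0.54542523 -0.19441471  0.0485    ]
cam [ 0.52892284 -0.13509807  0.34912031]
[[ 0.53542369 -0.15035199  0.0485    ]
 [ 0.55549961 -0.23883359  0.0485    ]] [ 0.54546165 -0.19459279  0.0485    ] 102.78361856511165
```

Emit:
move_arm:
  targets:
    - {"dx": 0.08, "dy": 0.2, "dz": -0.9, "rx": 0, "ry": 0, "rz": -0.067}
    - {"dx": 0, "dy": 0, "dz": -0.9, "rx": 0, "ry": 0, "rz": 0}
    - {"dx": 0, "dy": 0, "dz": -0.9, "rx": 0, "ry": 0, "rz": 0}
    - {"dx": 0, "dy": 0, "dz": -0.9, "rx": 0, "ry": 0, "rz": 0}
    - {"dx": 0, "dy": 0, "dz": -0.9, "rx": 0, "ry": 0, "rz": 0}
    - {"dx": 0, "dy": 0, "dz": -0.9, "rx": 0, "ry": 0, "rz": 0}
    - {"dx": 0, "dy": 0, "dz": -0.9, "rx": 0, "ry": 0, "rz": 0}
    - {"dx": 0, "dy": 0, "dz": -0.7, "rx": 0, "ry": 0, "rz": 0}
    - {"dx": 0, "dy": 0, "dz": -0.2, "rx": 0, "ry": 0, "rz": 0}
    - {"dx": 0, "dy": 0, "dz": 0, "rx": 0, "ry": 0, "rz": 0}

```text
t: 2.8
tcp_pos: [0.5472, -0.1923, 0.0263]
tool_rot: [0.627, 0.779, 0.0, -0.0]
force: [-0.2, 0.4, -0.2]
finger_gap: 0.603
gripper_force: 0.0
```

Emit:
move_arm:
  targets:
    - {"dx": 0, "dy": 0, "dz": 0, "rx": 0, "ry": 0, "rz": 0}
    - {"dx": 0, "dy": 0, "dz": 0, "rx": 0, "ry": 0, "rz": 0}
    - {"dx": 0, "dy": 0, "dz": 0, "rx": 0, "ry": 0, "rz": 0}
    - {"dx": 0, "dy": 0, "dz": 0, "rx": 0, "ry": 0, "rz": 0}
    - {"dx": 0, "dy": 0, "dz": 0, "rx": 0, "ry": 0, "rz": 0}
    - {"dx": 0, "dy": 0, "dz": 0, "rx": 0, "ry": 0, "rz": 0}
    - {"dx": 0, "dy": 0, "dz": 0, "rx": 0, "ry": 0, "rz": 0}
    - {"dx": 0, "dy": 0, "dz": 0, "rx": 0, "ry": 0, "rz": 0}
    - {"dx": 0, "dy": 0, "dz": 0, "rx": 0, "ry": 0, "rz": 0}
    - {"dx": 0, "dy": 0, "dz": 0, "rx": 0, "ry": 0, "rz": 0}
  claw: 0
  newtons: 60

```text
t: 4.05
tcp_pos: [0.5473, -0.1927, 0.0272]
tool_rot: [0.627, 0.779, 0.0, 0.001]
force: [-0.8, -0.2, 6.2]
finger_gap: 0.154
gripper_force: 59.4
```

Emit:
move_arm:
  targets:
    - {"dx": 0, "dy": 0, "dz": 0.3, "rx": 0, "ry": 0, "rz": 0}
    - {"dx": 0, "dy": 0, "dz": 0.6, "rx": 0, "ry": 0, "rz": 0}
    - {"dx": 0, "dy": 0, "dz": 0.9, "rx": 0, "ry": 0, "rz": 0}
    - {"dx": 0, "dy": 0, "dz": 0.9, "rx": 0, "ry": 0, "rz": 0}
    - {"dx": 0, "dy": 0, "dz": 0.9, "rx": 0, "ry": 0, "rz": 0}
    - {"dx": 0, "dy": 0, "dz": 0.9, "rx": 0, "ry": 0, "rz": 0}
    - {"dx": 0, "dy": 0, "dz": 0.9, "rx": 0, "ry": 0, "rz": 0}
    - {"dx": 0, "dy": 0, "dz": 0.9, "rx": 0, "ry": 0, "rz": 0}
    - {"dx": 0, "dy": 0, "dz": 0.9, "rx": 0, "ry": 0, "rz": 0}
    - {"dx": 0, "dy": 0, "dz": 0.8, "rx": 0, "ry": 0, "rz": 0}

```text
t: 5.3
tcp_pos: [0.5467, -0.1922, 0.2277]
tool_rot: [0.627, 0.779, 0.0, 0.0]
force: [0.6, -0.0, -2.6]
finger_gap: 0.144
gripper_force: 58.6
```

```bash
python3 - <<'E'
from h import *
import json
w=json.load(open('w1.json'))
im=cv2.imread('pics/w1.png')
s=115/400;t=105/400
sc=[(85,45),(345,92),(318,270),(53,228)];si=[(227,170),(68,52),(188,40),(343,152)]
P=[tri([ray(M['scene'],(325+a[0]*s,220+a[1]*s)),ray(M['side'],(245+b[0]*t,160+b[1]*t))])[0] for a,b in zip(sc,si)]
E=np.array(w['extrinsics'])
for p in P:
    c=E[:3,:3]@p+E[:3,3];print(c[0]/c[2]*w['fx']+w['cx'],c[1]/c[2]*w['fy']+w['cy'])
s_=sensors.sense();print(s_['tcp_pos'],s_['force'],s_['ft_torque'])
b=cv2.imread('pics/side0.png')[165:235,250:345];a=im[0:160,100:350]
cv2.imwrite('pics/z2.png',np.vstack([cv2.resize(a,(500,320),interpolation=2),cv2.resize(b,(380,280),interpolation=2)[:, :].copy() if 0 else np.pad(cv2.resize(b,(380,280),interpolation=2),((0,0),(0,120),(0,0)))]))
E
```

```text
147.96916977697362 135.68211289703493
36.97896126761481 -234.78956765611485
271.26097730813694 -192.5878081939997
326.4600706302997 105.38461814812467
[ 0.54665292 -0.19219647  0.22773513] [ 0.60481262 -0.02891267 -2.58868585] [0.00509029 0.0207134  0.02331484]
```

View pics/z2.png

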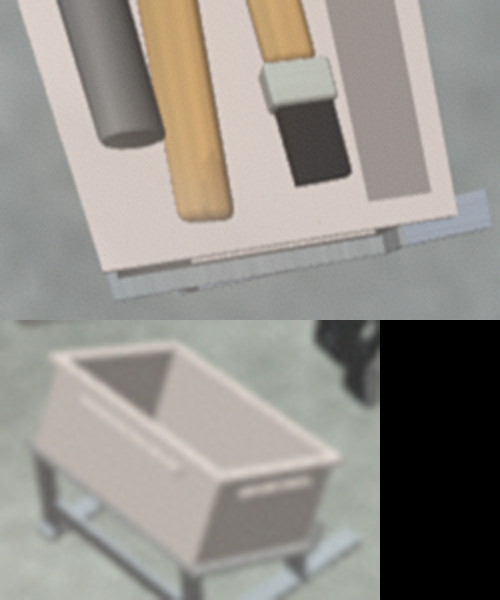

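Wrist rim corners are at (152.5,135.5) and (328,107.5). I'll do a least-squares fit of the known 125x180 rim corners over the three views.

```bash
cat > fit.py <<'E'
from h import *
import json
from scipy.optimize import least_squares
w=json.load(open('w1.json'))
s=115/400;t=105/400
# box axes: u=toward low side(-x box), corners order: (high,-y)(high,+y)(low,+y)(low,-y)
sc=[(325+a*s,220+b*s) for a,b in[(85,45),(345,92),(318,270),(53,228)]]
si=[(245+a*t,160+b*t) for a,b in[(227,170),(68,52),(188,40),(343,152)]]
obs=[(M['scene'],i,p) for i,p in enumerate(sc)]+[(M['side'],i,p) for i,p in enumerate(si)]+[(w,0,(152.5,135.5)),(w,3,(328,107.5))]
L=[(-.0625,-.09),(-.0625,.09),(.0625,.09),(.0625,-.09)]
def axes(yaw,ti):
    d=np.array([np.cos(yaw),np.sin(yaw),0]);z=np.array([0,0,1.]);u=d*np.cos(ti)-z*np.sin(ti);n=z*np.cos(ti)+d*np.sin(ti);return u,np.cross(n,u),n
def f(p,ti=np.radians(25)):
    u,v,n=axes(p[3],ti);r=[]
    for m,i,px in obs:
        X=p[:3]+u*L[i][0]+v*L[i][1];E=np.array(m['extrinsics']);c=E[:3,:3]@X+E[:3,3]
        k=c[2]/m['fx']*1000
        r+=[(c[0]/c[2]*m['fx']+m['cx']-px[0])*k,(c[1]/c[2]*m['fy']+m['cy']-px[1])*k]
    return np.array(r)
r=least_squares(f,[.556,.174,.121,.19]);
if __name__=='__main__':
    print(r.x,np.degrees(r.x[3]));print(r.fun.round(1).reshape(-1,2))
E
python3 fit.py
```

```text
[0.5565968  0.17392535 0.12111392 0.19850106] 11.373273177171011
[[-0.4  2.5]
 [-1.   0.7]
 [-2.   2. ]
 [-0.9 -2. ]
 [ 0.5  0.9]
 [-3.1 -1.3]
 [-2.6 -0.9]
 [ 1.9 -0.8]
 [-0.7 -0.2]
 [-0.8 -0.1]]
```

Emit:
move_arm:
  targets:
    - {"dx": 0.08, "dy": 0.4, "dz": 0, "rx": 0, "ry": 0, "rz": -0.033}
    - {"dx": 0.08, "dy": 0.75, "dz": 0, "rx": -0.008, "ry": 0.041, "rz": 0}
    - {"dx": 0.08, "dy": 0.75, "dz": 0, "rx": -0.008, "ry": 0.041, "rz": 0}
    - {"dx": 0.08, "dy": 0.75, "dz": 0, "rx": -0.008, "ry": 0.041, "rz": 0}
    - {"dx": 0.08, "dy": 0.75, "dz": 0, "rx": -0.008, "ry": 0.041, "rz": 0}
    - {"dx": 0.08, "dy": 0.75, "dz": 0, "rx": -0.008, "ry": 0.041, "rz": 0}
    - {"dx": 0.08, "dy": 0.75, "dz": 0, "rx": -0.008, "ry": 0.041, "rz": 0}
    - {"dx": 0.08, "dy": 0.75, "dz": 0, "rx": -0.008, "ry": 0.041, "rz": 0}
    - {"dx": 0.08, "dy": 0.75, "dz": 0, "rx": -0.008, "ry": 0.041, "rz": 0}
    - {"dx": 0.08, "dy": 0.75, "dz": 0, "rx": -0.008, "ry": 0.041, "rz": 0}

```text
t: 6.55
tcp_pos: [0.567, -0.0124, 0.2261]
tool_rot: [0.63, 0.77, -0.076, -0.063]
force: [-0.2, 0.2, -2.4]
finger_gap: 0.151
gripper_force: 58.7
```

```bash
python3 - <<'E'
from h import *
print('solvent base',onz(M['scene'],(513,298),0),onz(M['side'],(220,178),0))
print('spray base',onz(M['scene'],(490,350),0),onz(M['side'],(263,163),0))
s=sensors.sense();print(s['tcp_pos'],s['tool_rot'],s['q'])
E
```

```text
solvent base [0.43638247 0.49957704 0.        ] [0.42722444 0.47230827 0.        ]
spray base [0.6013713  0.47644356 0.        ] [0.58060349 0.46660797 0.        ]
[ 0.56697958 -0.01244123  0.2260906 ] [ 0.63029325  0.77001602 -0.0762     -0.0632401 ] [-0.18077111  0.53870036  1.44584535 -0.07377326  1.3427077  -0.35629152]
```

Emit:
move_arm:
  targets:
    - {"dx": 0.08, "dy": 0.85, "dz": 0, "rx": -0.009, "ry": 0.045, "rz": 0}
    - {"dx": 0.08, "dy": 0.85, "dz": 0, "rx": -0.009, "ry": 0.045, "rz": 0}
    - {"dx": 0.08, "dy": 0.85, "dz": 0, "rx": -0.009, "ry": 0.045, "rz": 0}
    - {"dx": 0.08, "dy": 0.85, "dz": 0, "rx": -0.009, "ry": 0.045, "rz": 0}
    - {"dx": 0.08, "dy": 0.85, "dz": 0, "rx": -0.009, "ry": 0.045, "rz": 0}
    - {"dx": 0.08, "dy": 0.85, "dz": 0, "rx": -0.009, "ry": 0.045, "rz": 0}
    - {"dx": 0.08, "dy": 0.85, "dz": 0, "rx": -0.009, "ry": 0.045, "rz": 0}
    - {"dx": 0.08, "dy": 0.85, "dz": -0.2, "rx": -0.009, "ry": 0.045, "rz": 0}
    - {"dx": 0.08, "dy": 0.7, "dz": -0.6, "rx": -0.009, "ry": 0.045, "rz": 0}
    - {"dx": 0.08, "dy": 0.25, "dz": -0.6, "rx": -0.009, "ry": 0.045, "rz": 0}

```text
t: 7.8
tcp_pos: [0.5867, 0.1813, 0.1897]
tool_rot: [0.618, 0.756, -0.168, -0.139]
force: [0.6, -0.2, -2.6]
finger_gap: 0.147
gripper_force: 58.7
```

```bash
python3 - <<'E'
from fit import *
from scipy.spatial.transform import Rotation as R
a=cams.snapshot('scene')[:,:,::-1];b=cams.snapshot('side')[:,:,::-1]
s=sensors.sense();print(s['tcp_pos'],s['force']);T=R.from_quat(s['tool_rot']).as_matrix();print(T.round(3))
u,v,n=axes(r.x[3],np.radians(25));print('want y,z',u.round(3),(-n).round(3))
cv2.imwrite('pics/s3.png',a);cv2.imwrite('pics/d3.png',b)
z=lambda i,x,y:cv2.resize(i[y:y+120,x:x+150],(600,480),interpolation=2)[:, :400] if 0 else cv2.resize(i[y:y+150,x:x+100],(400,600),interpolation=2)
cv2.imwrite('pics/z3.png',np.hstack([cv2.resize(a[180:330,310:450],(400,429),interpolation=2),cv2.resize(b[110:260,230:370],(400,429),interpolation=2)]))
E
```

```text
[0.58585973 0.18036213 0.18779367] [-0.02837856 -1.40561413 -2.06852302]
[[-0.198  0.885 -0.421]
 [ 0.98   0.18  -0.083]
 [ 0.002 -0.429 -0.903]]
want y,z [ 0.889  0.179 -0.423] [-0.414 -0.083 -0.906]
```

View pics/z3.png

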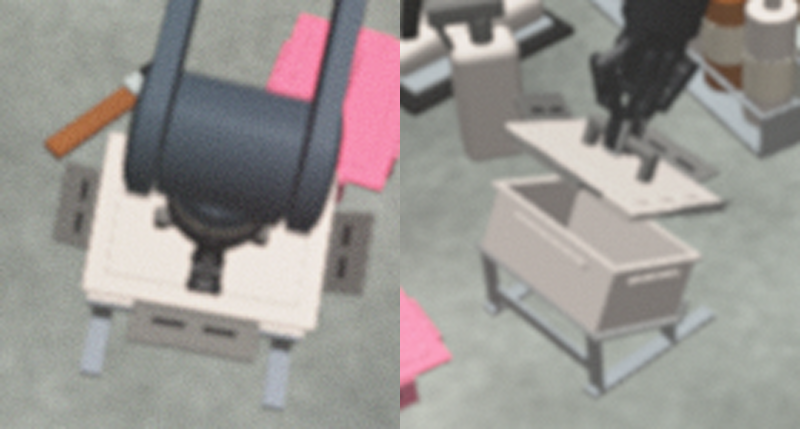

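Side view shows the lid held square above the box, with plate corners at crop (105,125), (231,213) and (322,205). In the scene view they are at (113,135), (83,290) and (313,330). I'll fit the held lid pose the same way.

```bash
cat > fitlid.py <<'E'
import fit
from fit import *
from scipy.spatial.transform import Rotation as R
k=.35
box=r.x.copy()
fit.obs[:]=[(M['scene'],0,(310+113*k,180+135*k)),(M['scene'],3,(310+83*k,180+290*k)),(M['scene'],2,(310+313*k,180+330*k)),
 (M['side'],0,(230+231*k,110+213*k)),(M['side'],1,(230+105*k,110+125*k)),(M['side'],3,(230+322*k,110+205*k))]
fit.L[:]=[(-.0645,-.092),(-.0645,.092),(.0645,.092),(.0645,-.092)]
g=least_squares(f,[.58,.18,.18,.19]);print(g.x);print(g.fun.round(1).reshape(-1,2))
u,v,n=axes(box[3],np.radians(25));o=g.x[:3]-n*.004
tcp=np.array([.5863,.1808,.1888])
B=np.array([u,v,n]);print('lid rel tcp uvn',B@(o-tcp),'lid rel rim uvn',B@(o-box[:3]),'tcp rel rim',B@(tcp-box[:3]))
E
python3 fitlid.py
```

```text
[0.57951142 0.17950905 0.17530945 0.19546553]
[[-2.1 -0.5]
 [-1.7  0.5]
 [-0.2  2.7]
 [-0.9  1.7]
 [-3.9 -1.1]
 [ 0.3 -1.9]]
lid rel tcp uvn [-5.61096642e-04  7.31062837e-05 -1.91468185e-02] lid rel rim uvn [-0.00154619  0.00095529  0.05507715] tcp rel rim [-0.00098509  0.00088218  0.07422397]
```

Emit:
move_arm:
  targets:
    - {"dx": 0.04, "dy": 0.01, "dz": -0.02, "rx": 0, "ry": 0, "rz": 0}
    - {"dx": -0.116, "dy": -0.023, "dz": -0.254, "rx": 0, "ry": 0, "rz": 0}
    - {"dx": -0.116, "dy": -0.023, "dz": -0.254, "rx": 0, "ry": 0, "rz": 0}
    - {"dx": -0.116, "dy": -0.023, "dz": -0.254, "rx": 0, "ry": 0, "rz": 0}
    - {"dx": -0.116, "dy": -0.023, "dz": -0.254, "rx": 0, "ry": 0, "rz": 0}
    - {"dx": -0.116, "dy": -0.023, "dz": -0.254, "rx": 0, "ry": 0, "rz": 0}
    - {"dx": -0.033, "dy": -0.007, "dz": -0.073, "rx": 0, "ry": 0, "rz": 0}
    - {"dx": -0.033, "dy": -0.007, "dz": -0.073, "rx": 0, "ry": 0, "rz": 0}
    - {"dx": 0, "dy": 0, "dz": 0, "rx": 0, "ry": 0, "rz": 0}
    - {"dx": 0, "dy": 0, "dz": 0, "rx": 0, "ry": 0, "rz": 0}

```text
t: 9.15
tcp_pos: [0.5721, 0.1771, 0.1556]
tool_rot: [0.618, 0.755, -0.167, -0.138]
force: [-0.3, 0.4, -2.6]
finger_gap: 0.156
gripper_force: 58.8
```

Emit:
move_arm:
  targets:
    - {"dx": -0.033, "dy": -0.007, "dz": -0.073, "rx": 0, "ry": 0, "rz": 0}
    - {"dx": -0.033, "dy": -0.007, "dz": -0.073, "rx": 0, "ry": 0, "rz": 0}
    - {"dx": -0.033, "dy": -0.007, "dz": -0.073, "rx": 0, "ry": 0, "rz": 0}
    - {"dx": -0.033, "dy": -0.007, "dz": -0.073, "rx": 0, "ry": 0, "rz": 0}
    - {"dx": 0, "dy": 0, "dz": 0, "rx": 0, "ry": 0, "rz": 0}
    - {"dx": 0, "dy": 0, "dz": 0, "rx": 0, "ry": 0, "rz": 0}
    - {"dx": 0, "dy": 0, "dz": 0, "rx": 0, "ry": 0, "rz": 0}
    - {"dx": 0, "dy": 0, "dz": 0, "rx": 0, "ry": 0, "rz": 0}
    - {"dx": 0, "dy": 0, "dz": 0, "rx": 0, "ry": 0, "rz": 0}
    - {"dx": 0, "dy": 0, "dz": 0, "rx": 0, "ry": 0, "rz": 0}

```text
t: 10.4
tcp_pos: [0.5686, 0.1764, 0.1482]
tool_rot: [0.618, 0.755, -0.167, -0.138]
force: [0.6, -0.1, -1.5]
finger_gap: 0.148
gripper_force: 58.8
```

Emit:
move_arm:
  targets:
    - {"dx": -0.025, "dy": -0.005, "dz": -0.054, "rx": 0, "ry": 0, "rz": 0}
    - {"dx": -0.025, "dy": -0.005, "dz": -0.054, "rx": 0, "ry": 0, "rz": 0}
    - {"dx": -0.025, "dy": -0.005, "dz": -0.054, "rx": 0, "ry": 0, "rz": 0}
    - {"dx": -0.025, "dy": -0.005, "dz": -0.054, "rx": 0, "ry": 0, "rz": 0}
    - {"dx": 0, "dy": 0, "dz": 0, "rx": 0, "ry": 0, "rz": 0}
    - {"dx": 0, "dy": 0, "dz": 0, "rx": 0, "ry": 0, "rz": 0}
    - {"dx": 0, "dy": 0, "dz": 0, "rx": 0, "ry": 0, "rz": 0}
    - {"dx": 0, "dy": 0, "dz": 0, "rx": 0, "ry": 0, "rz": 0}
    - {"dx": 0, "dy": 0, "dz": 0, "rx": 0, "ry": 0, "rz": 0}
    - {"dx": 0, "dy": 0, "dz": 0, "rx": 0, "ry": 0, "rz": 0}

```text
t: 11.65
tcp_pos: [0.566, 0.1759, 0.1427]
tool_rot: [0.618, 0.755, -0.167, -0.138]
force: [-0.7, 0.4, -1.5]
finger_gap: 0.148
gripper_force: 58.8
```

```bash
cat > st.py <<'E'
from fit import *
s=sensors.sense();u,v,n=axes(r.x[3],np.radians(25));B=np.array([u,v,n])
print('t',s['t'],'tcp rel rim uvn mm',(B@(s['tcp_pos']-r.x[:3])*1e3).round(1),'F uvn',(B@s['force']).round(1),'M',(B@s['ft_torque']).round(2),'gap',s['finger_gap'])
E
python3 st.py
```

```text
t 11.65 tcp rel rim uvn mm [-0.4  0.  23.6] F uvn [ 0.1  0.5 -1.6] M [-0.   -0.36 -0.  ] gap 0.1478167722760983
```

Emit:
move_arm:
  targets:
    - {"dx": -0.025, "dy": -0.005, "dz": -0.054, "rx": 0, "ry": 0, "rz": 0}
    - {"dx": 0, "dy": 0, "dz": 0, "rx": 0, "ry": 0, "rz": 0}
    - {"dx": -0.025, "dy": -0.005, "dz": -0.054, "rx": 0, "ry": 0, "rz": 0}
    - {"dx": 0, "dy": 0, "dz": 0, "rx": 0, "ry": 0, "rz": 0}
    - {"dx": -0.025, "dy": -0.005, "dz": -0.054, "rx": 0, "ry": 0, "rz": 0}
    - {"dx": 0, "dy": 0, "dz": 0, "rx": 0, "ry": 0, "rz": 0}
    - {"dx": 0, "dy": 0, "dz": 0, "rx": 0, "ry": 0, "rz": 0}
    - {"dx": 0, "dy": 0, "dz": 0, "rx": 0, "ry": 0, "rz": 0}
    - {"dx": 0, "dy": 0, "dz": 0, "rx": 0, "ry": 0, "rz": 0}
    - {"dx": 0, "dy": 0, "dz": 0, "rx": 0, "ry": 0, "rz": 0}

```text
t: 12.9
tcp_pos: [0.5642, 0.1755, 0.1387]
tool_rot: [0.618, 0.755, -0.167, -0.138]
force: [0.5, -0.6, -1.6]
finger_gap: 0.15
gripper_force: 58.8
```

```bash
python3 st.py
```

```text
t 12.9 tcp rel rim uvn mm [-0.4  0.1 19.2] F uvn [ 1.  -0.7 -1.3] M [ 0.03 -0.4  -0.03] gap 0.14964730480193394
```

Emit:
move_arm:
  targets:
    - {"dx": -0.017, "dy": -0.003, "dz": -0.036, "rx": 0, "ry": 0, "rz": 0}
    - {"dx": 0, "dy": 0, "dz": 0, "rx": 0, "ry": 0, "rz": 0}
    - {"dx": -0.017, "dy": -0.003, "dz": -0.036, "rx": 0, "ry": 0, "rz": 0}
    - {"dx": 0, "dy": 0, "dz": 0, "rx": 0, "ry": 0, "rz": 0}
    - {"dx": -0.017, "dy": -0.003, "dz": -0.036, "rx": 0, "ry": 0, "rz": 0}
    - {"dx": 0, "dy": 0, "dz": 0, "rx": 0, "ry": 0, "rz": 0}
    - {"dx": -0.017, "dy": -0.003, "dz": -0.036, "rx": 0, "ry": 0, "rz": 0}
    - {"dx": 0, "dy": 0, "dz": 0, "rx": 0, "ry": 0, "rz": 0}
    - {"dx": 0, "dy": 0, "dz": 0, "rx": 0, "ry": 0, "rz": 0}
    - {"dx": 0, "dy": 0, "dz": 0, "rx": 0, "ry": 0, "rz": 0}

```text
t: 14.15
tcp_pos: [0.5633, 0.1753, 0.1366]
tool_rot: [0.619, 0.756, -0.167, -0.137]
force: [1.6, 0.5, 6.3]
finger_gap: 0.149
gripper_force: 59.8
```

```bash
python3 st.py
```

```text
t 14.15 tcp rel rim uvn mm [-0.3  0.1 16.9] F uvn [-1.2  0.2  6.4] M [ 0.02  0.02 -0.03] gap 0.14911759529829358
```

Emit:
move_arm:
  targets:
    - {"dx": -0.017, "dy": -0.003, "dz": -0.036, "rx": 0, "ry": 0, "rz": 0}
    - {"dx": 0, "dy": 0, "dz": 0, "rx": 0, "ry": 0, "rz": 0}
    - {"dx": -0.008, "dy": -0.002, "dz": -0.018, "rx": 0, "ry": 0, "rz": 0}
    - {"dx": 0, "dy": 0, "dz": 0, "rx": 0, "ry": 0, "rz": 0}
    - {"dx": 0, "dy": 0, "dz": 0, "rx": 0, "ry": 0, "rz": 0}
    - {"dx": 0, "dy": 0, "dz": 0, "rx": 0, "ry": 0, "rz": 0}
    - {"dx": 0, "dy": 0, "dz": 0, "rx": 0, "ry": 0, "rz": 0}
    - {"dx": 0, "dy": 0, "dz": 0, "rx": 0, "ry": 0, "rz": 0}
    - {"dx": 0, "dy": 0, "dz": 0, "rx": 0, "ry": 0, "rz": 0}
    - {"dx": 0, "dy": 0, "dz": 0, "rx": 0, "ry": 0, "rz": 0}

```text
t: 15.4
tcp_pos: [0.5633, 0.1753, 0.1365]
tool_rot: [0.619, 0.756, -0.166, -0.137]
force: [2.5, 0.8, 11.0]
finger_gap: 0.154
gripper_force: 60.5
```

```bash
python3 - <<'E'
exec(open('st.py').read())
a=cams.snapshot('scene')[:,:,::-1];b=cams.snapshot('side')[:,:,::-1]
cv2.imwrite('pics/z4.png',np.hstack([cv2.resize(a[190:330,310:450],(400,400),interpolation=2),cv2.resize(b[130:250,240:360],(400,400),interpolation=2)]))
E
```

```text
t 15.4 tcp rel rim uvn mm [-0.3  0.1 16.9] F uvn [-2.3  0.3 11.1] M [ 0.06  0.27 -0.01] gap 0.15381030493168033
```

View pics/z4.png

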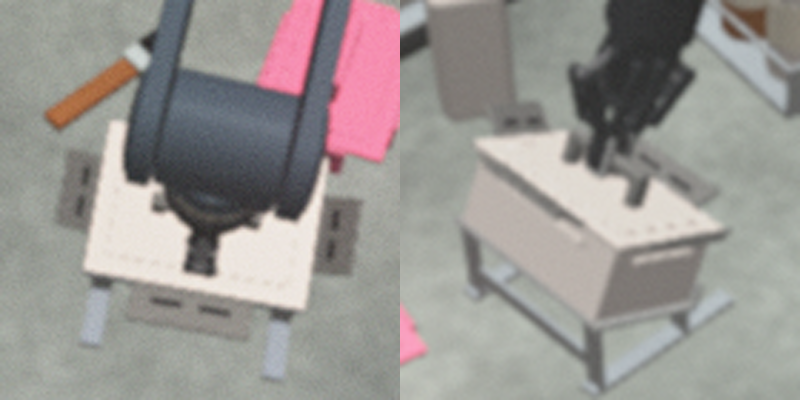

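The scene and side crops show the lid flat on the rim all round. Force rises with no further travel, so it is seated. Releasing and backing off along the box axis.

Emit:
move_arm:
  targets:
    - {"dx": 0, "dy": 0, "dz": 0, "rx": 0, "ry": 0, "rz": 0}
    - {"dx": 0, "dy": 0, "dz": 0, "rx": 0, "ry": 0, "rz": 0}
    - {"dx": 0, "dy": 0, "dz": 0, "rx": 0, "ry": 0, "rz": 0}
    - {"dx": 0, "dy": 0, "dz": 0, "rx": 0, "ry": 0, "rz": 0}
    - {"dx": 0, "dy": 0, "dz": 0, "rx": 0, "ry": 0, "rz": 0}
    - {"dx": 0.08, "dy": 0.016, "dz": 0.181, "rx": 0, "ry": 0, "rz": 0}
    - {"dx": 0.166, "dy": 0.033, "dz": 0.362, "rx": 0, "ry": 0, "rz": 0}
    - {"dx": 0.166, "dy": 0.033, "dz": 0.362, "rx": 0, "ry": 0, "rz": 0}
    - {"dx": 0.166, "dy": 0.033, "dz": 0.362, "rx": 0, "ry": 0, "rz": 0}
    - {"dx": 0.166, "dy": 0.033, "dz": 0.362, "rx": 0, "ry": 0, "rz": 0}
  claw: 45

```text
t: 16.75
tcp_pos: [0.5809, 0.1788, 0.1753]
tool_rot: [0.618, 0.755, -0.167, -0.138]
force: [0.5, -0.1, -0.2]
finger_gap: 0.449
gripper_force: 0.0
```

```bash
python3 st.py
```

```text
t 16.75 tcp rel rim uvn mm [-0.4  0.  59.6] F uvn [ 0.5 -0.2  0.1] M [-0.04 -0.24  0.  ] gap 0.4493043993861895
```

Emit:
move_arm:
  targets:
    - {"dx": 0.319, "dy": 0.064, "dz": -0.125, "rx": 0, "ry": 0, "rz": 0}
    - {"dx": 0.319, "dy": 0.064, "dz": -0.125, "rx": 0, "ry": 0, "rz": 0}
    - {"dx": 0.319, "dy": 0.064, "dz": -0.125, "rx": 0, "ry": 0, "rz": 0}
    - {"dx": 0.319, "dy": 0.064, "dz": -0.125, "rx": 0, "ry": 0, "rz": 0}
    - {"dx": 0.319, "dy": 0.064, "dz": -0.125, "rx": 0, "ry": 0, "rz": 0}
    - {"dx": 0.319, "dy": 0.064, "dz": -0.125, "rx": 0, "ry": 0, "rz": 0}
    - {"dx": 0.319, "dy": 0.064, "dz": -0.125, "rx": 0, "ry": 0, "rz": 0}
    - {"dx": 0.319, "dy": 0.064, "dz": -0.125, "rx": 0, "ry": 0, "rz": 0}
    - {"dx": 0.319, "dy": 0.064, "dz": -0.125, "rx": 0, "ry": 0, "rz": 0}
    - {"dx": 0.319, "dy": 0.064, "dz": -0.125, "rx": 0, "ry": 0, "rz": 0}
  claw: 0

```text
t: 18.0
tcp_pos: [0.6607, 0.1949, 0.143]
tool_rot: [0.618, 0.755, -0.167, -0.138]
force: [0.5, -0.8, -0.2]
finger_gap: -0.0
gripper_force: 0.0
```

```bash
python3 - <<'E'
exec(open('st.py').read())
from scipy.spatial.transform import Rotation as R
print(R.from_quat(s['tool_rot']).as_matrix().round(3))
m=cams.camera_model('wrist');w_=cams.snapshot('wrist');d=cams.snapshot('side');c=cams.snapshot('scene')
cv2.imwrite('pics/z5.png',np.hstack([cv2.resize(w_,(400,300))[:,:,::-1],cv2.resize(d[130:250,240:400],(400,300),interpolation=2)[:,:,::-1]]))
E
```

```text
t 18.0 tcp rel rim uvn mm [87.   0.  64.7] F uvn [ 0.4 -0.9 -0. ] M [ 0.03 -0.18 -0.04] gap -0.00015386249631837607
[[-0.197  0.888 -0.415]
 [ 0.98   0.179 -0.082]
 [ 0.002 -0.423 -0.906]]
```

View pics/z5.png

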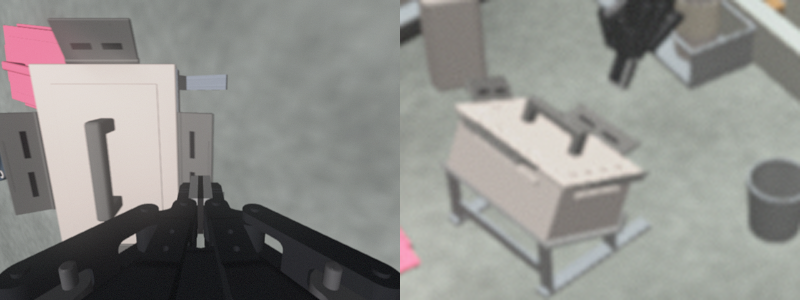

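The wrist view shows the shut fingertips over the low-side flap at (200,180), with the lid seated and all four flaps raised. Pressing the first flap down.

Emit:
move_arm:
  targets:
    - {"dx": -0.147, "dy": -0.03, "dz": -0.322, "rx": 0, "ry": 0, "rz": 0}
    - {"dx": -0.147, "dy": -0.03, "dz": -0.322, "rx": 0, "ry": 0, "rz": 0}
    - {"dx": -0.147, "dy": -0.03, "dz": -0.322, "rx": 0, "ry": 0, "rz": 0}
    - {"dx": -0.147, "dy": -0.03, "dz": -0.322, "rx": 0, "ry": 0, "rz": 0}
    - {"dx": -0.147, "dy": -0.03, "dz": -0.322, "rx": 0, "ry": 0, "rz": 0}
    - {"dx": -0.147, "dy": -0.03, "dz": -0.322, "rx": 0, "ry": 0, "rz": 0}
    - {"dx": -0.147, "dy": -0.03, "dz": -0.322, "rx": 0, "ry": 0, "rz": 0}
    - {"dx": -0.147, "dy": -0.03, "dz": -0.322, "rx": 0, "ry": 0, "rz": 0}
    - {"dx": -0.147, "dy": -0.03, "dz": -0.322, "rx": 0, "ry": 0, "rz": 0}
    - {"dx": -0.147, "dy": -0.03, "dz": -0.322, "rx": 0, "ry": 0, "rz": 0}

```text
t: 19.4
tcp_pos: [0.6236, 0.1873, 0.0622]
tool_rot: [0.618, 0.755, -0.167, -0.138]
force: [2.2, 0.7, 0.5]
finger_gap: 0.0
gripper_force: 0.8
```

```bash
python3 st.py
```

```text
t 19.4 tcp rel rim uvn mm [ 86.8  -0.1 -24.5] F uvn [1.9 0.3 1.4] M [-0.02 -0.39 -0.05] gap 0.00037834317529840655
```

Emit:
move_arm:
  targets:
    - {"dx": -0.053, "dy": -0.011, "dz": 0.025, "rx": 0, "ry": 0, "rz": 0}
    - {"dx": -0.053, "dy": -0.011, "dz": 0.025, "rx": 0, "ry": 0, "rz": 0}
    - {"dx": -0.053, "dy": -0.011, "dz": 0.025, "rx": 0, "ry": 0, "rz": 0}
    - {"dx": -0.053, "dy": -0.011, "dz": 0.025, "rx": 0, "ry": 0, "rz": 0}
    - {"dx": -0.053, "dy": -0.011, "dz": 0.025, "rx": 0, "ry": 0, "rz": 0}
    - {"dx": -0.053, "dy": -0.011, "dz": 0.025, "rx": 0, "ry": 0, "rz": 0}
    - {"dx": -0.053, "dy": -0.011, "dz": 0.025, "rx": 0, "ry": 0, "rz": 0}
    - {"dx": 0, "dy": 0, "dz": 0, "rx": 0, "ry": 0, "rz": 0}
    - {"dx": 0, "dy": 0, "dz": 0, "rx": 0, "ry": 0, "rz": 0}
    - {"dx": 0, "dy": 0, "dz": 0, "rx": 0, "ry": 0, "rz": 0}

```text
t: 20.65
tcp_pos: [0.6178, 0.1862, 0.0667]
tool_rot: [0.619, 0.756, -0.163, -0.135]
force: [8.0, 2.3, -6.4]
finger_gap: -0.001
gripper_force: 5.0
```

```bash
python3 st.py
```

```text
t 20.65 tcp rel rim uvn mm [ 79.6  -0.1 -22.9] F uvn [10.2  0.7 -2.3] M [ 0.15 -1.77 -0.02] gap -0.0007066109167444916
```

Emit:
move_arm:
  targets:
    - {"dx": -0.053, "dy": -0.011, "dz": 0.025, "rx": 0, "ry": 0, "rz": 0}
    - {"dx": 0, "dy": 0, "dz": 0, "rx": 0, "ry": 0, "rz": 0}
    - {"dx": -0.053, "dy": -0.011, "dz": 0.025, "rx": 0, "ry": 0, "rz": 0}
    - {"dx": 0, "dy": 0, "dz": 0, "rx": 0, "ry": 0, "rz": 0}
    - {"dx": -0.053, "dy": -0.011, "dz": 0.025, "rx": 0, "ry": 0, "rz": 0}
    - {"dx": 0, "dy": 0, "dz": 0, "rx": 0, "ry": 0, "rz": 0}
    - {"dx": 0, "dy": 0, "dz": 0, "rx": 0, "ry": 0, "rz": 0}
    - {"dx": 0, "dy": 0, "dz": 0, "rx": 0, "ry": 0, "rz": 0}
    - {"dx": 0, "dy": 0, "dz": 0, "rx": 0, "ry": 0, "rz": 0}
    - {"dx": 0, "dy": 0, "dz": 0, "rx": 0, "ry": 0, "rz": 0}

```text
t: 21.9
tcp_pos: [0.6184, 0.1863, 0.0678]
tool_rot: [0.62, 0.757, -0.159, -0.131]
force: [15.7, 4.7, -10.1]
finger_gap: 0.001
gripper_force: 9.6
```

```bash
python3 st.py
```

```text
t 21.9 tcp rel rim uvn mm [ 79.7  -0.1 -21.7] F uvn [19.   1.5 -2.2] M [ 0.25 -3.08 -0.07] gap 0.0009098439154048268
```

Emit:
move_arm:
  targets:
    - {"dx": 0.249, "dy": 0.05, "dz": -0.118, "rx": 0, "ry": 0, "rz": 0}
    - {"dx": 0.249, "dy": 0.05, "dz": -0.118, "rx": 0, "ry": 0, "rz": 0}
    - {"dx": 0.182, "dy": 0.037, "dz": 0.399, "rx": 0, "ry": 0, "rz": 0}
    - {"dx": 0.182, "dy": 0.037, "dz": 0.399, "rx": 0, "ry": 0, "rz": 0}
    - {"dx": 0.182, "dy": 0.037, "dz": 0.399, "rx": 0, "ry": 0, "rz": 0}
    - {"dx": 0.182, "dy": 0.037, "dz": 0.399, "rx": 0, "ry": 0, "rz": 0}
    - {"dx": 0.182, "dy": 0.037, "dz": 0.399, "rx": 0, "ry": 0, "rz": 0}
    - {"dx": 0.182, "dy": 0.037, "dz": 0.399, "rx": 0, "ry": 0, "rz": 0}
    - {"dx": 0.182, "dy": 0.037, "dz": 0.399, "rx": 0, "ry": 0, "rz": 0}
    - {"dx": 0.182, "dy": 0.037, "dz": 0.399, "rx": 0, "ry": 0, "rz": 0}

```text
t: 23.15
tcp_pos: [0.6593, 0.1945, 0.1434]
tool_rot: [0.618, 0.755, -0.167, -0.138]
force: [0.1, -0.5, -0.1]
finger_gap: -0.003
gripper_force: 0.0
```

```bash
python3 - <<'E'
exec(open('st.py').read())
import json
m=cams.camera_model('wrist');w_=cams.snapshot('wrist');c=cams.snapshot('scene');d=cams.snapshot('side')
m['extrinsics']=np.array(m['extrinsics']).tolist();json.dump(m,open('w6.json','w'))
cv2.imwrite('pics/w6.png',w_[:,:,::-1]);cv2.imwrite('pics/s6.png',c[:,:,::-1]);cv2.imwrite('pics/d6.png',d[:,:,::-1])
# expected line positions of low flap free edge in wrist for angle 0, 10deg, and hinge
E=np.array(m['extrinsics'])
def pr(m,X):
    E=np.array(m['extrinsics']);c=E[:3,:3]@X+E[:3,3];return (c[0]/c[2]*m['fx']+m['cx'],c[1]/c[2]*m['fy']+m['cy'])
o=r.x[:3]+n*.002+u*0
for a in(0,.17,.4,2):
    X=[o+u*(.067+.033*np.sin(a)+.00175*np.cos(a))+n*(.002-.033*np.cos(a))+v*y for y in(-.05,.05)]
    print(a,[np.round(pr(k,x),1) for k in(m,M['scene']) for x in X])
h=cv2.cvtColor(cv2.imread('pics/w6.png'),6)
for v0 in(150,190,230): print(v0,h[v0,250:400:3].tolist())
E
```

```text
t 23.15 tcp rel rim uvn mm [85.5 -0.1 64.5] F uvn [ 0.  -0.5 -0.1] M [-0.02 -0.19 -0.01] gap -0.003494741857231717
0 [array([297.5, 308.6]), array([295.1, 173.2]), array([356.1, 291.6]), array([397.3, 299.1])]
0.17 [array([304.9, 308.9]), array([303.2, 173.2]), array([355.7, 293.8]), array([396.9, 301.4])]
0.4 [array([314.3, 310.2]), array([313.8, 173.4]), array([355.2, 296.6]), array([396.5, 304.2])]
2 [array([337. , 342.1]), array([339.4, 178.6]), array([353.9, 301.2]), array([396.7, 309.1])]
150 [217, 217, 216, 216, 216, 217, 214, 215, 218, 146, 113, 166, 87, 144, 144, 144, 145, 145, 143, 148, 150, 148, 149, 151, 149, 149, 145, 147, 148, 150, 150, 148, 149, 154, 150, 149, 147, 149, 150, 149, 150, 150, 150, 149, 144, 147, 148, 149, 147, 148]
190 [194, 216, 213, 214, 214, 216, 216, 212, 216, 193, 122, 138, 106, 78, 133, 147, 146, 146, 145, 143, 143, 142, 147, 149, 149, 151, 147, 147, 146, 147, 148, 149, 149, 147, 148, 152, 149, 150, 143, 142, 146, 141, 144, 144, 144, 142, 142, 142, 145, 148]
230 [206, 213, 212, 216, 213, 213, 211, 213, 211, 213, 130, 135, 118, 83, 100, 150, 147, 141, 143, 145, 147, 149, 147, 147, 145, 144, 142, 148, 145, 148, 145, 148, 149, 151, 149, 150, 149, 146, 148, 143, 147, 143, 143, 141, 140, 140, 142, 142, 139, 139]
```

At row 230 the wrist image shows the flap's outer edge at column about 293. Prediction is 296 for fully closed and 304 for 10° open, so the first clip is shut. On to the +v end flap.

Emit:
move_arm:
  targets:
    - {"dx": -0.394, "dy": 0.386, "dz": 0.145, "rx": 0, "ry": 0, "rz": 0}
    - {"dx": -0.394, "dy": 0.386, "dz": 0.145, "rx": 0, "ry": 0, "rz": 0}
    - {"dx": -0.394, "dy": 0.386, "dz": 0.145, "rx": 0, "ry": 0, "rz": 0}
    - {"dx": -0.394, "dy": 0.386, "dz": 0.145, "rx": 0, "ry": 0, "rz": 0}
    - {"dx": -0.394, "dy": 0.386, "dz": 0.145, "rx": 0, "ry": 0, "rz": 0}
    - {"dx": -0.394, "dy": 0.386, "dz": 0.145, "rx": 0, "ry": 0, "rz": 0}
    - {"dx": -0.394, "dy": 0.386, "dz": 0.145, "rx": 0, "ry": 0, "rz": 0}
    - {"dx": -0.394, "dy": 0.386, "dz": 0.145, "rx": 0, "ry": 0, "rz": 0}
    - {"dx": -0.394, "dy": 0.386, "dz": 0.145, "rx": 0, "ry": 0, "rz": 0}
    - {"dx": -0.394, "dy": 0.386, "dz": 0.145, "rx": 0, "ry": 0, "rz": 0}

```text
t: 24.55
tcp_pos: [0.5599, 0.2915, 0.1793]
tool_rot: [0.618, 0.755, -0.167, -0.138]
force: [-1.0, -0.8, 0.0]
finger_gap: 0.001
gripper_force: 0.0
```

```bash
python3 st.py
```

```text
t 24.55 tcp rel rim uvn mm [ -0.7 114.7  63.9] F uvn [-1.1 -0.6 -0.5] M [-0.03 -0.19 -0.04] gap 0.0014337385796190454
```

Emit:
move_arm:
  targets:
    - {"dx": -0.147, "dy": -0.03, "dz": -0.322, "rx": 0, "ry": 0, "rz": 0}
    - {"dx": -0.147, "dy": -0.03, "dz": -0.322, "rx": 0, "ry": 0, "rz": 0}
    - {"dx": -0.147, "dy": -0.03, "dz": -0.322, "rx": 0, "ry": 0, "rz": 0}
    - {"dx": -0.147, "dy": -0.03, "dz": -0.322, "rx": 0, "ry": 0, "rz": 0}
    - {"dx": -0.147, "dy": -0.03, "dz": -0.322, "rx": 0, "ry": 0, "rz": 0}
    - {"dx": -0.147, "dy": -0.03, "dz": -0.322, "rx": 0, "ry": 0, "rz": 0}
    - {"dx": -0.147, "dy": -0.03, "dz": -0.322, "rx": 0, "ry": 0, "rz": 0}
    - {"dx": -0.147, "dy": -0.03, "dz": -0.322, "rx": 0, "ry": 0, "rz": 0}
    - {"dx": -0.147, "dy": -0.03, "dz": -0.322, "rx": 0, "ry": 0, "rz": 0}
    - {"dx": -0.147, "dy": -0.03, "dz": -0.322, "rx": 0, "ry": 0, "rz": 0}

```text
t: 25.8
tcp_pos: [0.5233, 0.2834, 0.0979]
tool_rot: [0.618, 0.755, -0.167, -0.138]
force: [-0.2, -0.4, 1.1]
finger_gap: -0.001
gripper_force: 0.5
```

```bash
python3 st.py
```

```text
t 25.8 tcp rel rim uvn mm [ -0.2 113.9 -25.7] F uvn [-0.7 -0.3  0.9] M [ 0.11 -0.17  0.01] gap -0.0010986860367350204
```

Emit:
move_arm:
  targets:
    - {"dx": 0.012, "dy": -0.059, "dz": 0, "rx": 0, "ry": 0, "rz": 0}
    - {"dx": 0.012, "dy": -0.059, "dz": 0, "rx": 0, "ry": 0, "rz": 0}
    - {"dx": 0.012, "dy": -0.059, "dz": 0, "rx": 0, "ry": 0, "rz": 0}
    - {"dx": 0.012, "dy": -0.059, "dz": 0, "rx": 0, "ry": 0, "rz": 0}
    - {"dx": 0.012, "dy": -0.059, "dz": 0, "rx": 0, "ry": 0, "rz": 0}
    - {"dx": 0.012, "dy": -0.059, "dz": 0, "rx": 0, "ry": 0, "rz": 0}
    - {"dx": 0.012, "dy": -0.059, "dz": 0, "rx": 0, "ry": 0, "rz": 0}
    - {"dx": 0.012, "dy": -0.059, "dz": 0, "rx": 0, "ry": 0, "rz": 0}
    - {"dx": 0, "dy": 0, "dz": 0, "rx": 0, "ry": 0, "rz": 0}
    - {"dx": 0, "dy": 0, "dz": 0, "rx": 0, "ry": 0, "rz": 0}

```text
t: 27.05
tcp_pos: [0.5255, 0.2748, 0.0987]
tool_rot: [0.618, 0.755, -0.165, -0.14]
force: [-2.1, 9.5, -0.3]
finger_gap: 0.003
gripper_force: 4.7
```

```bash
python3 st.py
```

```text
t 27.05 tcp rel rim uvn mm [-1.00e-01  1.05e+02 -2.48e+01] F uvn [-0.   9.7 -0.4] M [ 1.38 -0.22 -0.03] gap 0.0028911870547335674
```

Emit:
move_arm:
  targets:
    - {"dx": 0.012, "dy": -0.059, "dz": 0, "rx": 0, "ry": 0, "rz": 0}
    - {"dx": 0.012, "dy": -0.059, "dz": 0, "rx": 0, "ry": 0, "rz": 0}
    - {"dx": 0.012, "dy": -0.059, "dz": 0, "rx": 0, "ry": 0, "rz": 0}
    - {"dx": 0, "dy": 0, "dz": 0, "rx": 0, "ry": 0, "rz": 0}
    - {"dx": 0, "dy": 0, "dz": 0, "rx": 0, "ry": 0, "rz": 0}
    - {"dx": 0, "dy": 0, "dz": 0, "rx": 0, "ry": 0, "rz": 0}
    - {"dx": -0.05, "dy": 0.24, "dz": 0, "rx": 0, "ry": 0, "rz": 0}
    - {"dx": -0.05, "dy": 0.24, "dz": 0, "rx": 0, "ry": 0, "rz": 0}
    - {"dx": -0.03, "dy": 0.14, "dz": 0, "rx": 0, "ry": 0, "rz": 0}
    - {"dx": 0, "dy": 0, "dz": 0, "rx": 0, "ry": 0, "rz": 0}

```text
t: 28.3
tcp_pos: [0.524, 0.2823, 0.0986]
tool_rot: [0.618, 0.755, -0.167, -0.138]
force: [-0.7, 0.7, -0.8]
finger_gap: -0.001
gripper_force: 0.0
```

Emit:
move_arm:
  targets:
    - {"dx": 0.149, "dy": 0.03, "dz": 0.326, "rx": 0, "ry": 0, "rz": 0}
    - {"dx": 0.149, "dy": 0.03, "dz": 0.326, "rx": 0, "ry": 0, "rz": 0}
    - {"dx": 0.149, "dy": 0.03, "dz": 0.326, "rx": 0, "ry": 0, "rz": 0}
    - {"dx": 0.149, "dy": 0.03, "dz": 0.326, "rx": 0, "ry": 0, "rz": 0}
    - {"dx": 0.149, "dy": 0.03, "dz": 0.326, "rx": 0, "ry": 0, "rz": 0}
    - {"dx": 0.149, "dy": 0.03, "dz": 0.326, "rx": 0, "ry": 0, "rz": 0}
    - {"dx": 0.149, "dy": 0.03, "dz": 0.326, "rx": 0, "ry": 0, "rz": 0}
    - {"dx": 0.149, "dy": 0.03, "dz": 0.326, "rx": 0, "ry": 0, "rz": 0}
    - {"dx": 0.149, "dy": 0.03, "dz": 0.326, "rx": 0, "ry": 0, "rz": 0}
    - {"dx": 0.149, "dy": 0.03, "dz": 0.326, "rx": 0, "ry": 0, "rz": 0}

```text
t: 29.55
tcp_pos: [0.5613, 0.2902, 0.1806]
tool_rot: [0.618, 0.755, -0.167, -0.138]
force: [-0.2, 0.1, 0.4]
finger_gap: -0.005
gripper_force: 0.0
```

```bash
python3 st.py
```

```text
t 29.55 tcp rel rim uvn mm [ -0.2 113.1  65.6] F uvn [-0.3  0.2  0.3] M [ 0.01 -0.22 -0.03] gap -0.005221590879563392
```

Emit:
move_arm:
  targets:
    - {"dx": -0.22, "dy": -0.505, "dz": 0.147, "rx": 0, "ry": 0, "rz": 0}
    - {"dx": -0.22, "dy": -0.505, "dz": 0.147, "rx": 0, "ry": 0, "rz": 0}
    - {"dx": -0.22, "dy": -0.505, "dz": 0.147, "rx": 0, "ry": 0, "rz": 0}
    - {"dx": -0.22, "dy": -0.505, "dz": 0.147, "rx": 0, "ry": 0, "rz": 0}
    - {"dx": -0.22, "dy": -0.505, "dz": 0.147, "rx": 0, "ry": 0, "rz": 0}
    - {"dx": -0.22, "dy": -0.505, "dz": 0.147, "rx": 0, "ry": 0, "rz": 0}
    - {"dx": -0.22, "dy": -0.505, "dz": 0.147, "rx": 0, "ry": 0, "rz": 0}
    - {"dx": -0.22, "dy": -0.505, "dz": 0.147, "rx": 0, "ry": 0, "rz": 0}
    - {"dx": -0.22, "dy": -0.505, "dz": 0.147, "rx": 0, "ry": 0, "rz": 0}
    - {"dx": -0.22, "dy": -0.505, "dz": 0.147, "rx": 0, "ry": 0, "rz": 0}

```text
t: 30.8
tcp_pos: [0.5057, 0.1631, 0.2171]
tool_rot: [0.618, 0.755, -0.167, -0.138]
force: [0.1, -0.4, -0.2]
finger_gap: 0.007
gripper_force: 0.0
```

```bash
python3 - <<'E'
exec(open('st.py').read());print(s['q'])
c=cams.snapshot('scene');d=cams.snapshot('side');w_=cams.snapshot('wrist')
cv2.imwrite('pics/s7.png',c[:,:,::-1]);cv2.imwrite('pics/d7.png',d[:,:,::-1]);cv2.imwrite('pics/w7.png',w_[:,:,::-1])
m=cams.camera_model('wrist')
def pr(m,X):
    E=np.array(m['extrinsics']);c=E[:3,:3]@X+E[:3,3];return np.round((c[0]/c[2]*m['fx']+m['cx'],c[1]/c[2]*m['fy']+m['cy']),1)
o=r.x[:3]+n*.002
for a in(0,.17,2):
    print(a,[pr(m,o+v*(.0945+.033*np.sin(a)+.00175*np.cos(a))+n*(.002-.033*np.cos(a))+u*y) for y in(-.02,.0,.02)])
print('plate edge',[pr(m,o+v*.092+n*.005+u*y) for y in(-.02,0,.02)])
h=cv2.cvtColor(w_,cv2.COLOR_RGB2GRAY)
for y in(-.02,0,.02):
    p=pr(m,o+v*.096+n*-.03+u*y);x,yy=int(p[0]),int(p[1]);print(x,yy,h[max(0,yy-30):yy+30:2,min(x,639)].tolist())
E
```

```text
t 30.8 tcp rel rim uvn mm [-87.7  -0.6  65. ] F uvn [ 0.1 -0.4 -0.1] M [ 0.03 -0.2   0.02] gap 0.0070246368560168745
[ 0.11975641  0.61554206  1.38962879 -0.03191897  1.57232902 -0.0720715 ]
0 [array([424.1,  99.8]), array([455.1,  99.8]), array([486.2,  99.8])]
0.17 [array([425. ,  90.3]), array([456.3,  90.3]), array([487.6,  90.3])]
2 [array([456.2,  26.2]), array([496.8,  26.2]), array([537.3,  26.2])]
plate edge [array([442.8,  98.6]), array([479.4,  98.6]), array([516. ,  98.6])]
424 100 [143, 145, 144, 146, 148, 148, 150, 147, 147, 148, 148, 134, 123, 128, 123, 103, 148, 205, 213, 210, 210, 212, 211, 212, 212, 211, 213, 212, 214, 213]
455 100 [147, 147, 149, 149, 151, 151, 151, 148, 144, 148, 149, 133, 122, 129, 122, 103, 150, 205, 210, 212, 211, 212, 211, 209, 211, 212, 209, 212, 212, 210]
486 100 [144, 148, 148, 146, 147, 148, 148, 150, 148, 149, 149, 133, 122, 127, 121, 101, 155, 206, 206, 209, 209, 211, 211, 210, 209, 209, 211, 210, 210, 210]
```

Emit:
move_arm:
  targets:
    - {"dx": -0.147, "dy": -0.03, "dz": -0.322, "rx": 0, "ry": 0, "rz": 0}
    - {"dx": -0.147, "dy": -0.03, "dz": -0.322, "rx": 0, "ry": 0, "rz": 0}
    - {"dx": -0.147, "dy": -0.03, "dz": -0.322, "rx": 0, "ry": 0, "rz": 0}
    - {"dx": -0.147, "dy": -0.03, "dz": -0.322, "rx": 0, "ry": 0, "rz": 0}
    - {"dx": -0.147, "dy": -0.03, "dz": -0.322, "rx": 0, "ry": 0, "rz": 0}
    - {"dx": -0.147, "dy": -0.03, "dz": -0.322, "rx": 0, "ry": 0, "rz": 0}
    - {"dx": -0.147, "dy": -0.03, "dz": -0.322, "rx": 0, "ry": 0, "rz": 0}
    - {"dx": -0.147, "dy": -0.03, "dz": -0.322, "rx": 0, "ry": 0, "rz": 0}
    - {"dx": -0.147, "dy": -0.03, "dz": -0.322, "rx": 0, "ry": 0, "rz": 0}
    - {"dx": -0.147, "dy": -0.03, "dz": -0.322, "rx": 0, "ry": 0, "rz": 0}

```text
t: 32.2
tcp_pos: [0.4686, 0.1563, 0.1359]
tool_rot: [0.618, 0.755, -0.168, -0.138]
force: [-0.3, -0.9, 1.1]
finger_gap: 0.001
gripper_force: 0.8
```

```bash
python3 st.py
```

```text
t 32.2 tcp rel rim uvn mm [-87.6   0.1 -24.6] F uvn [-0.9 -0.8  0.8] M [ 0.04 -0.07 -0.07] gap 0.0008126879608870291
```

Emit:
move_arm:
  targets:
    - {"dx": 0.053, "dy": 0.011, "dz": -0.025, "rx": 0, "ry": 0, "rz": 0}
    - {"dx": 0.053, "dy": 0.011, "dz": -0.025, "rx": 0, "ry": 0, "rz": 0}
    - {"dx": 0.053, "dy": 0.011, "dz": -0.025, "rx": 0, "ry": 0, "rz": 0}
    - {"dx": 0.053, "dy": 0.011, "dz": -0.025, "rx": 0, "ry": 0, "rz": 0}
    - {"dx": 0.053, "dy": 0.011, "dz": -0.025, "rx": 0, "ry": 0, "rz": 0}
    - {"dx": 0.053, "dy": 0.011, "dz": -0.025, "rx": 0, "ry": 0, "rz": 0}
    - {"dx": 0.053, "dy": 0.011, "dz": -0.025, "rx": 0, "ry": 0, "rz": 0}
    - {"dx": 0, "dy": 0, "dz": 0, "rx": 0, "ry": 0, "rz": 0}
    - {"dx": 0, "dy": 0, "dz": 0, "rx": 0, "ry": 0, "rz": 0}
    - {"dx": 0, "dy": 0, "dz": 0, "rx": 0, "ry": 0, "rz": 0}

```text
t: 33.45
tcp_pos: [0.4739, 0.1574, 0.1333]
tool_rot: [0.617, 0.755, -0.172, -0.142]
force: [-10.0, -3.6, 7.3]
finger_gap: 0.0
gripper_force: 6.3
```

```bash
python3 st.py
```

```text
t 33.45 tcp rel rim uvn mm [-81.6   0.1 -24.6] F uvn [-12.6  -1.5   2.2] M [-0.2   1.6  -0.02] gap 0.0004289391647744683
```

Emit:
move_arm:
  targets:
    - {"dx": 0.053, "dy": 0.011, "dz": -0.025, "rx": 0, "ry": 0, "rz": 0}
    - {"dx": 0.053, "dy": 0.011, "dz": -0.025, "rx": 0, "ry": 0, "rz": 0}
    - {"dx": 0.053, "dy": 0.011, "dz": -0.025, "rx": 0, "ry": 0, "rz": 0}
    - {"dx": 0, "dy": 0, "dz": 0, "rx": 0, "ry": 0, "rz": 0}
    - {"dx": 0, "dy": 0, "dz": 0, "rx": 0, "ry": 0, "rz": 0}
    - {"dx": 0, "dy": 0, "dz": 0, "rx": 0, "ry": 0, "rz": 0}
    - {"dx": 0, "dy": 0, "dz": 0, "rx": 0, "ry": 0, "rz": 0}
    - {"dx": 0, "dy": 0, "dz": 0, "rx": 0, "ry": 0, "rz": 0}
    - {"dx": 0, "dy": 0, "dz": 0, "rx": 0, "ry": 0, "rz": 0}
    - {"dx": 0, "dy": 0, "dz": 0, "rx": 0, "ry": 0, "rz": 0}

```text
t: 34.7
tcp_pos: [0.4738, 0.1574, 0.1334]
tool_rot: [0.616, 0.754, -0.176, -0.144]
force: [-16.4, -3.9, 16.9]
finger_gap: 0.001
gripper_force: 11.6
```

```bash
python3 st.py
```

```text
t 34.7 tcp rel rim uvn mm [-81.7   0.2 -24.6] F uvn [-22.4  -0.6   8.2] M [-0.22  3.07 -0.06] gap 0.0005992171218153746
```

Emit:
move_arm:
  targets:
    - {"dx": -0.249, "dy": -0.05, "dz": 0.118, "rx": 0, "ry": 0, "rz": 0}
    - {"dx": -0.249, "dy": -0.05, "dz": 0.118, "rx": 0, "ry": 0, "rz": 0}
    - {"dx": 0.182, "dy": 0.037, "dz": 0.399, "rx": 0, "ry": 0, "rz": 0}
    - {"dx": 0.182, "dy": 0.037, "dz": 0.399, "rx": 0, "ry": 0, "rz": 0}
    - {"dx": 0.182, "dy": 0.037, "dz": 0.399, "rx": 0, "ry": 0, "rz": 0}
    - {"dx": 0.182, "dy": 0.037, "dz": 0.399, "rx": 0, "ry": 0, "rz": 0}
    - {"dx": 0.182, "dy": 0.037, "dz": 0.399, "rx": 0, "ry": 0, "rz": 0}
    - {"dx": 0.182, "dy": 0.037, "dz": 0.399, "rx": 0, "ry": 0, "rz": 0}
    - {"dx": 0.182, "dy": 0.037, "dz": 0.399, "rx": 0, "ry": 0, "rz": 0}
    - {"dx": 0.182, "dy": 0.037, "dz": 0.399, "rx": 0, "ry": 0, "rz": 0}

```text
t: 35.95
tcp_pos: [0.5068, 0.1641, 0.2164]
tool_rot: [0.618, 0.755, -0.167, -0.138]
force: [0.6, 1.1, 0.1]
finger_gap: 0.003
gripper_force: 0.0
```

```bash
python3 st.py; python3 - <<'E'
from h import *
cv2.imwrite('pics/w8.png',cams.snapshot('wrist')[:,:,::-1])
g=cv2.imread('pics/w8.png',0);print(cams.camera_model('wrist')['extrinsics'])
for v0 in(150,190,230): print(v0,[int(x) for x in g[v0,300:420:3]])
E
```

```text
t 35.95 tcp rel rim uvn mm [-86.3   0.2  64.9] F uvn [0.7 1.  0.4] M [ 0.01 -0.22 -0.  ] gap 0.0025836913795994295
[[ 0.88992397  0.17958351 -0.41926732 -0.39097033]
 [ 0.29672851 -0.92605798  0.23317121 -0.02350486]
 [-0.34639215 -0.33191321 -0.87740874  0.57662715]
 [ 0.          0.          0.          1.        ]]
150 [88, 85, 80, 87, 109, 162, 160, 158, 158, 155, 150, 154, 153, 156, 156, 158, 158, 154, 159, 144, 156, 210, 209, 208, 210, 208, 209, 210, 209, 209, 208, 207, 207, 205, 209, 208, 206, 209, 207, 209]
190 [161, 158, 158, 155, 157, 158, 160, 159, 160, 157, 157, 154, 151, 153, 155, 153, 118, 107, 139, 112, 167, 208, 207, 205, 208, 208, 209, 209, 208, 208, 206, 205, 207, 207, 211, 208, 208, 210, 208, 208]
230 [149, 150, 150, 150, 148, 150, 150, 145, 145, 143, 145, 141, 141, 143, 140, 141, 93, 122, 130, 94, 207, 207, 208, 207, 208, 208, 209, 207, 208, 202, 207, 206, 208, 207, 206, 207, 208, 206, 208, 205]
```

Emit:
move_arm:
  targets:
    - {"dx": 0.397, "dy": -0.395, "dz": -0.145, "rx": 0, "ry": 0, "rz": 0}
    - {"dx": 0.397, "dy": -0.395, "dz": -0.145, "rx": 0, "ry": 0, "rz": 0}
    - {"dx": 0.397, "dy": -0.395, "dz": -0.145, "rx": 0, "ry": 0, "rz": 0}
    - {"dx": 0.397, "dy": -0.395, "dz": -0.145, "rx": 0, "ry": 0, "rz": 0}
    - {"dx": 0.397, "dy": -0.395, "dz": -0.145, "rx": 0, "ry": 0, "rz": 0}
    - {"dx": 0.397, "dy": -0.395, "dz": -0.145, "rx": 0, "ry": 0, "rz": 0}
    - {"dx": 0.397, "dy": -0.395, "dz": -0.145, "rx": 0, "ry": 0, "rz": 0}
    - {"dx": 0.397, "dy": -0.395, "dz": -0.145, "rx": 0, "ry": 0, "rz": 0}
    - {"dx": 0.397, "dy": -0.395, "dz": -0.145, "rx": 0, "ry": 0, "rz": 0}
    - {"dx": 0.397, "dy": -0.395, "dz": -0.145, "rx": 0, "ry": 0, "rz": 0}

```text
t: 37.25
tcp_pos: [0.6064, 0.0647, 0.1793]
tool_rot: [0.618, 0.755, -0.167, -0.138]
force: [0.6, -0.0, -0.3]
finger_gap: -0.0
gripper_force: 0.0
```

Emit:
move_arm:
  targets:
    - {"dx": -0.147, "dy": -0.03, "dz": -0.322, "rx": 0, "ry": 0, "rz": 0}
    - {"dx": -0.147, "dy": -0.03, "dz": -0.322, "rx": 0, "ry": 0, "rz": 0}
    - {"dx": -0.147, "dy": -0.03, "dz": -0.322, "rx": 0, "ry": 0, "rz": 0}
    - {"dx": -0.147, "dy": -0.03, "dz": -0.322, "rx": 0, "ry": 0, "rz": 0}
    - {"dx": -0.147, "dy": -0.03, "dz": -0.322, "rx": 0, "ry": 0, "rz": 0}
    - {"dx": -0.147, "dy": -0.03, "dz": -0.322, "rx": 0, "ry": 0, "rz": 0}
    - {"dx": -0.147, "dy": -0.03, "dz": -0.322, "rx": 0, "ry": 0, "rz": 0}
    - {"dx": -0.147, "dy": -0.03, "dz": -0.322, "rx": 0, "ry": 0, "rz": 0}
    - {"dx": -0.147, "dy": -0.03, "dz": -0.322, "rx": 0, "ry": 0, "rz": 0}
    - {"dx": -0.147, "dy": -0.03, "dz": -0.322, "rx": 0, "ry": 0, "rz": 0}

```text
t: 38.5
tcp_pos: [0.5686, 0.0576, 0.0983]
tool_rot: [0.618, 0.755, -0.168, -0.138]
force: [0.2, -0.2, 1.1]
finger_gap: -0.0
gripper_force: 0.5
```

```bash
python3 st.py
```

```text
t 38.5 tcp rel rim uvn mm [  -0.5 -116.4  -25.4] F uvn [-0.3 -0.2  1. ] M [-0.12 -0.19  0.06] gap -0.0003241686871142237
```

Emit:
move_arm:
  targets:
    - {"dx": -0.012, "dy": 0.059, "dz": 0, "rx": 0, "ry": 0, "rz": 0}
    - {"dx": -0.012, "dy": 0.059, "dz": 0, "rx": 0, "ry": 0, "rz": 0}
    - {"dx": -0.012, "dy": 0.059, "dz": 0, "rx": 0, "ry": 0, "rz": 0}
    - {"dx": -0.012, "dy": 0.059, "dz": 0, "rx": 0, "ry": 0, "rz": 0}
    - {"dx": -0.012, "dy": 0.059, "dz": 0, "rx": 0, "ry": 0, "rz": 0}
    - {"dx": -0.012, "dy": 0.059, "dz": 0, "rx": 0, "ry": 0, "rz": 0}
    - {"dx": -0.012, "dy": 0.059, "dz": 0, "rx": 0, "ry": 0, "rz": 0}
    - {"dx": -0.012, "dy": 0.059, "dz": 0, "rx": 0, "ry": 0, "rz": 0}
    - {"dx": 0, "dy": 0, "dz": 0, "rx": 0, "ry": 0, "rz": 0}
    - {"dx": 0, "dy": 0, "dz": 0, "rx": 0, "ry": 0, "rz": 0}

```text
t: 39.75
tcp_pos: [0.5669, 0.0685, 0.0991]
tool_rot: [0.618, 0.755, -0.168, -0.137]
force: [-0.1, -4.4, -1.1]
finger_gap: 0.0
gripper_force: 2.5
```

```bash
python3 st.py
```

```text
t 39.75 tcp rel rim uvn mm [  -0.4 -105.4  -24.4] F uvn [-0.5 -4.3 -1.4] M [-0.79 -0.16  0.01] gap 0.0002579742475837703
```

Emit:
move_arm:
  targets:
    - {"dx": -0.012, "dy": 0.059, "dz": 0, "rx": 0, "ry": 0, "rz": 0}
    - {"dx": -0.012, "dy": 0.059, "dz": 0, "rx": 0, "ry": 0, "rz": 0}
    - {"dx": -0.012, "dy": 0.059, "dz": 0, "rx": 0, "ry": 0, "rz": 0}
    - {"dx": -0.012, "dy": 0.059, "dz": 0, "rx": 0, "ry": 0, "rz": 0}
    - {"dx": 0, "dy": 0, "dz": 0, "rx": 0, "ry": 0, "rz": 0}
    - {"dx": 0, "dy": 0, "dz": 0, "rx": 0, "ry": 0, "rz": 0}
    - {"dx": 0, "dy": 0, "dz": 0, "rx": 0, "ry": 0, "rz": 0}
    - {"dx": 0, "dy": 0, "dz": 0, "rx": 0, "ry": 0, "rz": 0}
    - {"dx": 0, "dy": 0, "dz": 0, "rx": 0, "ry": 0, "rz": 0}
    - {"dx": 0, "dy": 0, "dz": 0, "rx": 0, "ry": 0, "rz": 0}

```text
t: 41.0
tcp_pos: [0.5671, 0.0685, 0.0994]
tool_rot: [0.618, 0.756, -0.171, -0.133]
force: [1.6, -19.0, -1.4]
finger_gap: 0.001
gripper_force: 9.3
```

```bash
python3 st.py
```

```text
t 41.0 tcp rel rim uvn mm [  -0.4 -105.4  -24.2] F uvn [ -1.4 -19.   -2.1] M [-2.8   0.01  0.12] gap 0.0006049172123201209
```

Emit:
move_arm:
  targets:
    - {"dx": 0.05, "dy": -0.27, "dz": 0, "rx": 0, "ry": 0, "rz": 0}
    - {"dx": 0.05, "dy": -0.27, "dz": 0, "rx": 0, "ry": 0, "rz": 0}
    - {"dx": 0.02, "dy": -0.1, "dz": 0, "rx": 0, "ry": 0, "rz": 0}
    - {"dx": 0.2, "dy": 0.04, "dz": 0.44, "rx": 0, "ry": 0, "rz": 0}
    - {"dx": 0.2, "dy": 0.04, "dz": 0.44, "rx": 0, "ry": 0, "rz": 0}
    - {"dx": 0.2, "dy": 0.04, "dz": 0.44, "rx": 0, "ry": 0, "rz": 0}
    - {"dx": 0.2, "dy": 0.04, "dz": 0.44, "rx": 0, "ry": 0, "rz": 0}
    - {"dx": 0.2, "dy": 0.04, "dz": 0.44, "rx": 0, "ry": 0, "rz": 0}
    - {"dx": 0.2, "dy": 0.04, "dz": 0.44, "rx": 0, "ry": 0, "rz": 0}
    - {"dx": 0.2, "dy": 0.04, "dz": 0.44, "rx": 0, "ry": 0, "rz": 0}

```text
t: 42.25
tcp_pos: [0.6037, 0.0666, 0.1768]
tool_rot: [0.618, 0.755, -0.167, -0.138]
force: [0.6, -0.0, -0.5]
finger_gap: 0.002
gripper_force: 0.0
```

Emit:
move_arm:
  targets:
    - {"dx": 0, "dy": -0.8, "dz": 0.4, "rx": 0, "ry": 0, "rz": 0}
    - {"dx": 0, "dy": -0.8, "dz": 0.4, "rx": 0, "ry": 0, "rz": 0}
    - {"dx": 0, "dy": -0.8, "dz": 0.4, "rx": 0, "ry": 0, "rz": 0}
    - {"dx": 0, "dy": -0.8, "dz": 0.4, "rx": 0, "ry": 0, "rz": 0}
    - {"dx": 0, "dy": -0.8, "dz": 0, "rx": 0, "ry": 0, "rz": 0}
    - {"dx": 0, "dy": -0.8, "dz": 0, "rx": 0, "ry": 0, "rz": 0}
    - {"dx": 0, "dy": -0.4, "dz": 0, "rx": 0, "ry": 0, "rz": 0}
    - {"dx": 0, "dy": 0, "dz": 0, "rx": 0, "ry": 0, "rz": 0}
    - {"dx": 0, "dy": 0, "dz": 0, "rx": 0, "ry": 0, "rz": 0}
    - {"dx": 0, "dy": 0, "dz": 0, "rx": 0, "ry": 0, "rz": 0}

```text
t: 43.5
tcp_pos: [0.6034, -0.0626, 0.2159]
tool_rot: [0.618, 0.756, -0.167, -0.138]
force: [-0.1, 1.0, -0.7]
finger_gap: -0.001
gripper_force: 0.0
```

```bash
python3 st.py; python3 - <<'E'
from h import *
a=cams.snapshot('scene')[:,:,::-1];b=cams.snapshot('side')[:,:,::-1];w=cams.snapshot('wrist')[:,:,::-1]
z=lambda i,s:cv2.resize(i,s,interpolation=2)
cv2.imwrite('pics/z9.png',np.vstack([np.hstack([z(a[200:320,320:445],(400,320)),z(b[140:250,240:355],(400,320))]),np.hstack([z(w,(373,280)),z(a[150:390,110:480],(427,280))])]))
E
```

```text
t 43.5 tcp rel rim uvn mm [ -40.7 -241.1   85.6] F uvn [ 0.4  0.9 -0.6] M [ 0.07 -0.21 -0.02] gap -0.0007937887774746694
```

View pics/z9.png

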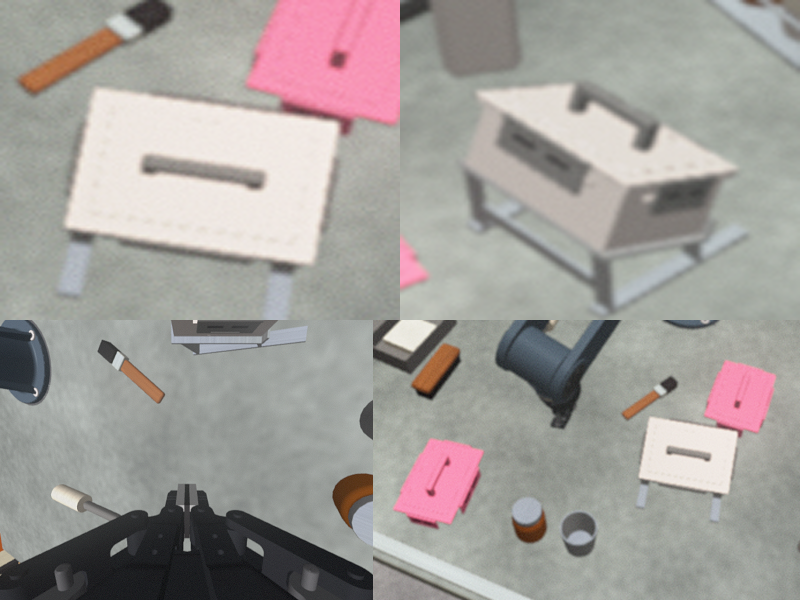

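The final crops show the lid flat. The high-side flap (540,155) and the -v flap (680,198) lie flush against the walls, and nothing projects at the other two sides. The other things on the bench have not moved and the arm is clear. Handing in.

```bash
python3 -c "
from station import order
print(order.sign_off())"
```

```text
the job is handed in; nothing more can be done
None
```

The lid is seated flat on the box rim with all four clips folded down, and the job was handed in at about 44 s with nothing else on the bench disturbed.

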